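Change the amplifier bench over to the next build

ROBOT

A 6-joint arm with a two-finger parallel gripper is mounted at the origin on the work surface. World frame = base frame: x ahead of the robot, y to its left, z up, the work surface at z = 0. Lengths are in m, angles in rad, forces in N, time in s.
With the tool pointing down it reaches from about 0.25 to 0.775 m from the base axis. Payload 4 kg.
Tool frame: the origin (TCP) lies at the very end of the fingers, on their centre line; the grasp point (between the pads) lies 19 mm behind it; z points along the fingers, y is the direction in which the jaws open and shut (so a half turn about z gives the same grasp; the last joint's range is limited). The gripper opens to 94 mm and grips with 3 to 60 N. Pads are 16 mm wide; open, the fingers measure 119 mm over their backs; the gripper's body (75 mm by 177 mm) begins 78 mm behind the grasp point.
Start: joints at [1.12, 0.087, 1.371, -0, 1.684, -0.103], TCP at [0.187, 0.517, 0.174] pointing down, gripper open.
Joint ranges: [-3.1, 3.1], [-0.76, 2.03], [0.27, 2.55], [-1.08, 4.22], [0.17, 2.65], [-2.57, 2.57]. Speed limits (rad/s): [2.79, 2.79, 3.14, 3.14, 3.14, 3.14].

INTERFACE

Orientations are given as [roll, pitch, yaw] about the fixed x, y, z axes, in that order (R = Rz(yaw) Ry(pitch) Rx(roll)).
In Python, from bench import robot, snapshot, models gives the robot as it stands.
- The arm moves only by the tool arm_command, never from a script. Its argument "commands" is text: rows parted by semicolons, each of 7 numbers parted by spaces: the shift along the tool's x, y, z in mm, then the turn, a rotation vector about the tool's x, y, z in degrees, then the opening, from 0 (shut) to 1 (fully open). In form: tx ty tz rx ry rz hand; .... A call has 1 to 12 rows; each row shifts and turns the pose as measured when the row begins, along the tool's axes as they then stand; what a row does not reach is not made up. A row lasts 1/8 s, in which the tool goes at most 62.5 mm and 10.7 degrees, less where a joint would pass 70% of its speed; a pose out of reach is approached as far as the arm can. A call is refused whole if a number of a shift passes 62.5 or a number of a turn 10.7, either way. A call with a gripper value outside its range is refused whole. The fingers move at their own pace and stop on an object; the grip force is fixed at half the most. Time passes only in rows, so rows that do not move let the fingers close. It gives the time, the measured TCP pose, the force and the opening at its end, in the units of the state.
- robot.get_obs(): the state, without advancing time (a new reading comes with each control period).
- snapshot(name): name is "scene" or "top" or "wrist"; returns a dict with "img" (384x512x3 uint8, blue, green, red), "camera_matrix" (3x3 intrinsics, pixels), "dist" ([k1, k2, p1, p2, k3] as OpenCV has them; the pictures are not rectified), "origin" and "rotation" of the camera in the world. Camera axes: x right, y down, z forward; pixel columns grow to the right and rows downward; lengths in m; the calibration is good to about 2 mm. A picture is of the moment at which its call begins. There is no depth.
- robot.close_job(): hands the job in, once; it reports no verdict.
Trained networks look in a picture, given as the dict that the camera call returned (one of the last four; its "shot" number tells which), for a name from the list of things; names that differ only in an ending like _2 or _b are one class to them, and where a whole thing is asked for, a point or a joint stands for the part that bears it (a point fixed in the world has none). Each returns a list of dicts, best first, with "conf" (0 to 1); they miss things now and then, are a little off and sometimes report something else, mostly with a low value. They report only what shows in the picture. A call takes as long as a camera call. They do not tell look-alikes from the thing itself.
- models.spot_in(query, picture): "bbox" ([left, top, width, height] as shares, 0 to 1, of the picture: columns of its width, rows of its height, round what is visible of it).
- models.tip_of(query, picture): "centre" ([column, row] as shares, 0 to 1, of the picture: columns of its width, rows of its height: a listed point, or the origin of a listed thing).
The state is a dict: "time": time; "joint_positions": joint angles; "qvel": joint speeds; "joint_torque": joint torques, N m; "tool_pos": TCP position; "ee_rot": TCP orientation; "wrist_force": force on the tool from outside, world axes, zero at the start; "wrist_torque": the same for the moment, N m; "width": finger opening in m.
Only numpy, scipy, OpenCV 4.12 (cv2) and the standard library are available. Lean on these libraries where they do the work, as an engineer would, in place of code of your own. Each camera call takes 0.05 s, during which the arm holds its last target. There are 200 camera calls.

TASK

Change the bench over to the next amplifier: gather all the emptied parts trays into one level stack on the tray that is screwed to the bench, turning each one so that its spout matches and it drops fully home into the tray below. Also draw the tallest board out of the stack leaning against the blue power unit without toppling the short boards, which stay leaning there, and stand it upright in the aluminium panel rest, its foot centred in the channel and its upper part leaning back on the back plate. Leave the bottle, reel and jar alone.

Things in the scene. Friction and masses are not known exactly. Their poses are not given: they have to be found in the camera images.
- tall_board: Tallest board of the leaning stack: plywood, 110 mm wide, 165 tall, 10 thick; top stands 55 mm (along the board) above the three short ones. At the start it leans 0.21 rad from upright to the power unit, at the front, back or between the others, face to face. Origin: centre of its lower edge face; x through the thickness, y width, z up the board; faces alike. 95 to 150 g.
- tall_board_top (a point): Centre of the tall board's top edge, 165 mm from its origin along its z.
- short_board1: Plain plywood board 110 mm wide, 110 mm tall, 10 mm thick, leaning in the same stack; stays there. Origin: centre of its lower edge face; x through the thickness, y along the width, z up along the board. 60 to 100 g.
- short_board2: Plain plywood board 110 mm wide, 110 mm tall, 10 mm thick, leaning in the same stack; stays there. Origin: centre of its lower edge face; x through the thickness, y along the width, z up along the board. 60 to 100 g.
- short_board3: Plain plywood board 110 mm wide, 110 mm tall, 10 mm thick, leaning in the same stack; stays there. Origin: centre of its lower edge face; x through the thickness, y along the width, z up along the board. 60 to 100 g.
- power_unit: Low blue bench power unit, fixed: 140 mm (x), 200 mm (y), 90 mm high. Its plain upright -x face is the wall whose top edge the stack leans on. Origin: middle of that face's foot, at bench level; the boards stand on the -x side, leaning to +x; their feet lie 20 to 61 mm from the face.
- rest: Fixed aluminium panel rest. Base plate 100 x 150 mm (x, y), 8 mm thick; back plate 150 mm wide leaning 0.21 rad to +x, its front face rising from x = 0, to 83 mm above the base plate; lip from x = -36 to -28 mm, 12 mm above the base plate. The board stands in the 28 mm channel between. Origin: below the foot of the back plate, mid width, bench level; x from lip to back plate, y along channel.
- base_tray: Bottom of the nest: same tray shape, fixed on a dark steel plate 130 x 90 x 5 mm screwed to the bench. Origin: middle of the outline at bench level, x to the spout; rim at 31 mm. A tray put on the same way round drops its foot into the one below (2.5 mm play a side) and sits 16 mm above it: origins 21, 37, 53, 69, 85 mm above this one. Other ways round it does not drop in.
- tray1: Grey plastic parts tray, may be absent. Outline: 96 mm long (x -48 to 48), 60 mm wide in y, sides parallel from the square back end to x = 14 mm, then tapering to a blunt spout 26 mm wide at x = 48. Foot of smaller outline z 0 to 10 mm; 4 mm walls z 10 to 26 mm, grip across the parallel sides. Origin: middle of outline, underside; x to the spout, z up. 70 to 115 g.
- tray2: Grey plastic parts tray, may be absent. Outline: 96 mm long (x -48 to 48), 60 mm wide in y, sides parallel from the square back end to x = 14 mm, then tapering to a blunt spout 26 mm wide at x = 48. Foot of smaller outline z 0 to 10 mm; 4 mm walls z 10 to 26 mm, grip across the parallel sides. Origin: middle of outline, underside; x to the spout, z up. 70 to 115 g.
- tray3: Grey plastic parts tray, may be absent. Outline: 96 mm long (x -48 to 48), 60 mm wide in y, sides parallel from the square back end to x = 14 mm, then tapering to a blunt spout 26 mm wide at x = 48. Foot of smaller outline z 0 to 10 mm; 4 mm walls z 10 to 26 mm, grip across the parallel sides. Origin: middle of outline, underside; x to the spout, z up. 70 to 115 g.
- tray4: Grey plastic parts tray, may be absent. Outline: 96 mm long (x -48 to 48), 60 mm wide in y, sides parallel from the square back end to x = 14 mm, then tapering to a blunt spout 26 mm wide at x = 48. Foot of smaller outline z 0 to 10 mm; 4 mm walls z 10 to 26 mm, grip across the parallel sides. Origin: middle of outline, underside; x to the spout, z up. 70 to 115 g.
- tray5: Grey plastic parts tray, may be absent. Outline: 96 mm long (x -48 to 48), 60 mm wide in y, sides parallel from the square back end to x = 14 mm, then tapering to a blunt spout 26 mm wide at x = 48. Foot of smaller outline z 0 to 10 mm; 4 mm walls z 10 to 26 mm, grip across the parallel sides. Origin: middle of outline, underside; x to the spout, z up. 70 to 115 g.
- flux_bottle: White bottle, 48 mm across, 110 mm tall, standing beyond the trays; leave alone. Origin: centre of its underside.
- solder_reel: Grey solder reel, 64 mm across, 40 mm tall; leave alone. Origin: centre of its underside.
- screw_jar: Glass jar with steel lid, 64 mm across, 70 mm tall; leave alone. Origin: centre of its underside.
Not all that is in view belongs to the job. What is shaped like the short_board3 but turquoise is not meant. Leave any yellow look-alike of the tray5 alone.

How it is judged:
By the outcome, as a careful person would: the job done as asked, in the order asked, and still so for the second after the job is handed in, with the robot touching nothing.
Of tray1, tray2, tray3, tray4, tray5 only 3 to 5 are there at a start; the rules pass over those that are not, and their reading is None.
At some moment in a run one of tray1, tray2, tray3, tray4, tray5 may be knocked a few centimetres aside while the robot is not near it.
It also fails if it takes over 210 s, if anything falls off the work surface, if the arm or the gripper's body presses on something with over 40 N, if the wrist force passes 120 N, or if a joint passes its speed limit or range.

## Working session

There is one attempt and no reset: what is moved stays moved. The work goes in short steps, Python scripts to look and compute and a tool call to move; the robot and the scene stay as the last step left them, time stands still between calls to the robot, and variables do not carry over. Pictures are saved under pics/ and viewed, about 12 in all and at most 16, crops included, and the job is handed in when it is done.

Besides the shell and the picture viewer there is one more tool, called after ">>>" in YAML: its name, and indented under it one key for each argument. arm_command: Moves the arm, as the interface text tells. Its arguments: {"type":"object","properties":{"commands":{"type":"string"}},"required":["commands"]}

```bash
ls; mkdir -p pics; cat > h.py <<'E'
import numpy as np, cv2
from bench import robot, snapshot, models
def ray(s,uv):
    p=cv2.undistortPoints(np.array([[uv]],float),np.array(s["camera_matrix"]),np.array(s["dist"]))[0,0]
    return np.array(s["origin"]),np.array(s["rotation"])@np.array([p[0],p[1],1.])
def atz(s,uv,z):
    o,d=ray(s,uv); return o+d*(z-o[2])/d[2]
def proj(s,P):
    R=np.array(s["rotation"]);o=np.array(s["origin"])
    r,_=cv2.Rodrigues(R.T)
    return cv2.projectPoints(np.array(P,float).reshape(-1,1,3),r,-R.T@o,np.array(s["camera_matrix"]),np.array(s["dist"]))[0][:,0]
def save(s,n,crop=None,k=1):
    im=s["img"]
    if crop: im=im[crop[1]:crop[3],crop[0]:crop[2]]
    cv2.imwrite(f"pics/{n}.png",cv2.resize(im,None,fx=k,fy=k,interpolation=cv2.INTER_CUBIC))
E
python3 - <<'E'
from h import *
a=snapshot("scene");b=snapshot("top")
save(a,"s0",k=1.5);save(b,"t0",k=1.5)
print(a["origin"],b["origin"],b["rotation"])
for q in ["tray1","base_tray","tall_board","tall_board_top","short_board1","rest","power_unit"]:
    for s,n in((a,"scene"),(b,"top")):
        z={"tall_board_top":.165}.get(q,0)
        print(q,n,[(round(r["conf"],2),np.round(np.array(r["centre"])*[512,384]).tolist(),np.round(atz(s,np.array(r["centre"])*[512,384],z)[:2],3).tolist()) for r in models.tip_of(q,s)][:8])
E
```

```text
pics
[ 1.34417201 -0.05641357  0.74090756] [0.33106885 0.01748605 1.14462247] [-2.91279318e+00 -4.99614749e-04 -1.54927255e+00]Traceback (most recent call last):
  File "<stdin>", line 8, in <module>
  File "h.py", line 7, in atz
    o,d=ray(s,uv); return o+d*(z-o[2])/d[2]
                                       ~^^^
IndexError: invalid index to scalar variable.
```

```bash
python3 - <<'E'
t=open("h.py").read()
t=t.replace('np.array(s["rotation"])','Rm(s["rotation"])').replace("def ray","from scipy.spatial.transform import Rotation as Ro\ndef Rm(r): return Ro.from_euler('xyz',r).as_matrix()\ndef ray",1)
open("h.py","w").write(t)
E
python3 - <<'E'
from h import *
a=snapshot("scene");b=snapshot("top")
for q in ["tray1","base_tray","tall_board","tall_board_top","short_board1","rest","power_unit"]:
    for s,n in((a,"scene"),(b,"top")):
        z={"tall_board_top":.165}.get(q,0)
        print(q,n,[(round(r["conf"],2),np.round(np.array(r["centre"])*[512,384]).tolist(),np.round(atz(s,np.array(r["centre"])*[512,384],z)[:2],3).tolist()) for r in models.tip_of(q,s)][:8])
E
```

```text
tray1 scene [(0.95, [304.0, 238.0], [0.599, 0.146]), (0.69, [192.0, 206.0], [0.447, -0.138]), (0.68, [239.0, 204.0], [0.448, -0.008]), (0.55, [168.0, 248.0], [0.604, -0.193]), (0.51, [378.0, 153.0], [0.224, 0.468])]
tray1 top [(0.88, [332.0, 182.0], [0.606, -0.185]), (0.79, [265.0, 240.0], [0.44, 0.001]), (0.72, [157.0, 224.0], [0.475, 0.301]), (0.63, [319.0, 242.0], [0.438, -0.147]), (0.56, [210.0, 184.0], [0.594, 0.159])]
base_tray scene [(0.98, [246.0, 238.0], [0.585, -0.001]), (0.42, [192.0, 205.0], [0.441, -0.139])]
base_tray top [(0.57, [267.0, 186.0], [0.591, -0.002])]
tall_board scene [(0.64, [359.0, 206.0], [0.489, 0.323])]
tall_board top []
tall_board_top scene [(0.84, [378.0, 153.0], [0.477, 0.348])]
tall_board_top top [(0.67, [112.0, 218.0], [0.468, 0.368])]
short_board1 scene [(0.95, [322.0, 184.0], [0.38, 0.24]), (0.74, [352.0, 202.0], [0.469, 0.306]), (0.57, [360.0, 200.0], [0.462, 0.334]), (0.49, [354.0, 201.0], [0.466, 0.314])]
short_board1 top [(0.96, [176.0, 260.0], [0.379, 0.243]), (0.67, [155.0, 224.0], [0.476, 0.305])]
rest scene [(0.67, [119.0, 217.0], [0.478, -0.333]), (0.21, [305.0, 241.0], [0.611, 0.147])]
rest top [(0.88, [385.0, 230.0], [0.474, -0.329])]
power_unit scene [(0.79, [371.0, 200.0], [0.464, 0.364]), (0.33, [377.0, 153.0], [0.226, 0.464])]
power_unit top []
```

View pics/s0.png

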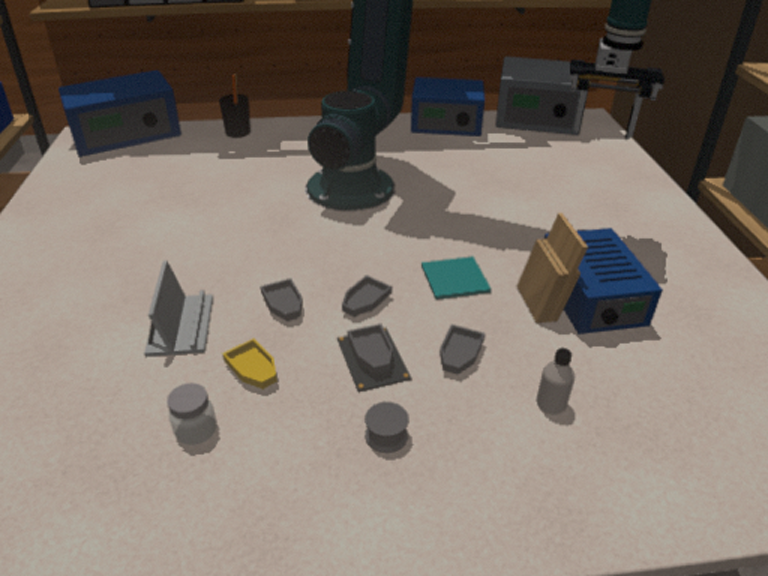

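View pics/t0.png

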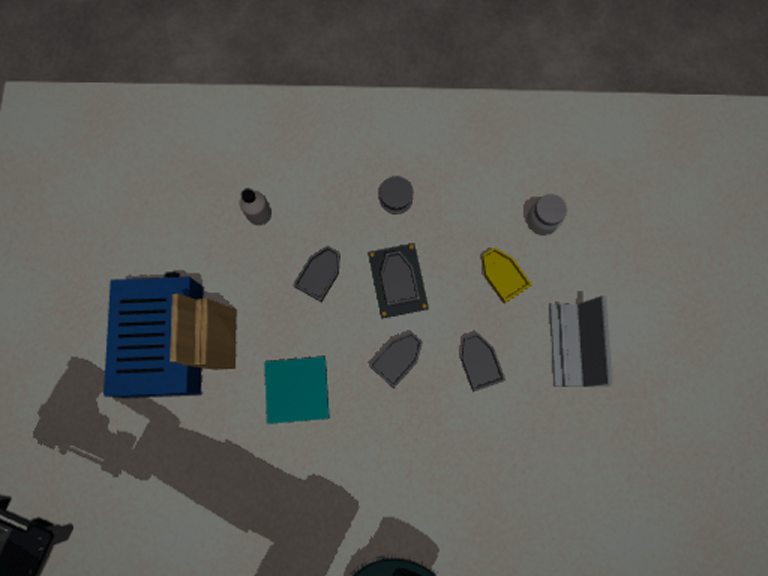

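```bash
cat >> h.py <<'E'
from scipy.optimize import minimize
TR=np.array([[-48,-30],[14,-30],[48,-13],[48,13],[14,30],[-48,30]])/1000.
def prism(x,y,yaw,z0,z1):
    c,s_=np.cos(yaw),np.sin(yaw); p=TR@np.array([[c,s_],[-s_,c]])+[x,y]
    f=TR*.9@np.array([[c,s_],[-s_,c]])+[x,y]
    return np.vstack([np.c_[f,np.full(6,z0)],np.c_[p,np.full(6,z0+.010)],np.c_[p,np.full(6,z1)]])
def fit(s,mask,g,z0=0,k=8):
    """pose of a tray from its mask: min sum|mask-model|"""
    h=proj(s,prism(*g,z0,z0+.026)); a=(h.min(0)-25).astype(int);b=(h.max(0)+25).astype(int)
    a=np.maximum(a,0); b=np.minimum(b,[512,384])
    M=cv2.resize(mask[a[1]:b[1],a[0]:b[0]].astype(np.float32),None,fx=k,fy=k,interpolation=cv2.INTER_LINEAR)
    def cost(v):
        q=(proj(s,prism(*v,z0,z0+.026))-a+.5)*k-.5
        im=np.zeros(M.shape,np.float32)
        cv2.fillConvexPoly(im,cv2.convexHull(np.round(q*16).astype(np.int32)),1,shift=4)
        return np.abs(im-M).sum()/k/k
    best=None
    for dy in (0,.5,-.5):
        sx=np.array([[0,0,0],[.01,0,0],[0,.01,0],[0,0,.25]])+np.array([*g[:2],g[2]+dy])
        r=minimize(cost,sx[0],method="Nelder-Mead",options=dict(initial_simplex=sx,xatol=1e-5,fatol=.01))
        if best is None or r.fun<best.fun: best=r
    return best.x,best.fun,M.sum()/k/k
E
python3 - <<'E'
from h import *
a=snapshot("scene");b=snapshot("top")
save(a,"s1",(325,130,455,240),5)
for s,th in ((b,85),(a,110)):
    g=cv2.cvtColor(s["img"],6)
    for n,x,y,w in(("a",.597,.15,-.5),("b",.445,-.003,-.8),("c",.443,-.14,.2),("base",.59,0,.1)):
        P=proj(s,[[x,y,.02]])[0].astype(int)
        c=g[P[1]-22:P[1]+22,P[0]-22:P[0]+22]
        t,_=cv2.threshold(c,0,255,cv2.THRESH_OTSU)
        m=(g<t)
        print(n,t,[np.round(v,4) for v in fit(s,m,(x,y,w))], [np.round(v,4) for v in fit(s,m,(x,y,w+3.14))])
E
```

```text
a 81.0 [array([ 0.5993,  0.1488, -0.4912]), np.float64(211.9097), np.float32(890.0)] [array([0.5955, 0.1507, 2.9007]), np.float64(534.2817), np.float32(1096.0)]
b 87.0 [array([ 0.4459,  0.0016, -0.7055]), np.float64(565.3345), np.float32(1299.0)] [array([0.4413, 0.0032, 2.6971]), np.float64(928.8928), np.float32(1570.0)]
c 83.0 [array([ 0.4422, -0.143 ,  0.3771]), np.float64(160.7111), np.float32(907.0)] [array([ 0.4393, -0.1448,  3.5391]), np.float64(372.1671), np.float32(1004.0)]
base 80.0 [array([0.5792, 0.0101, 0.7875]), np.float64(882.198), np.float32(1591.0)] [array([ 0.5741, -0.0041,  3.8917]), np.float64(866.8291), np.float32(1579.0)]
a 122.0 [array([ 0.6058,  0.1491, -0.4318]), np.float64(522.7971), np.float32(1255.0)] [array([0.598 , 0.151 , 2.9317]), np.float64(658.0724), np.float32(1319.0)]
b 122.0 [array([ 4.504e-01, -2.000e-04, -6.774e-01]), np.float64(802.6434), np.float32(1426.0)] [array([0.4485, 0.0075, 2.2247]), np.float64(1024.787), np.float32(1594.0)]
c 122.0 [array([ 0.4479, -0.1441,  0.3421]), np.float64(217.0238), np.float32(798.0)] [array([ 0.4406, -0.1471,  3.361 ]), np.float64(317.7268), np.float32(844.0)]
base 118.0 [array([0.6119, 0.011 , 0.7455]), np.float64(1345.1127), np.float32(2209.0)] [array([ 6.086e-01, -3.100e-03,  3.876e+00]), np.float64(1364.4729), np.float32(2208.0)]
```

View pics/s1.png

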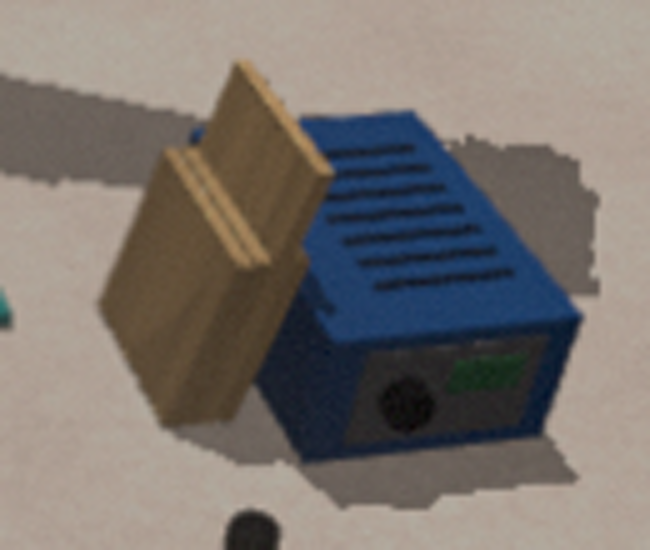

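```bash
cat >> h.py <<'E'
def comp(m,P):
    n,l=cv2.connectedComponents(m.astype(np.uint8)); 
    w=l[P[1]-4:P[1]+5,P[0]-4:P[0]+5].ravel(); w=w[w>0]
    return l==np.bincount(w).argmax()
def goto(x,y,z,yaw=None,R=None):
    """rows to world TCP target, tool down with tool x at yaw (or R)"""
    o=robot.get_obs(); R0=Ro.from_euler('xyz',o["ee_rot"]); p=np.array(o["tool_pos"])
    if R is None: R=Ro.from_euler('xyz',[np.pi,0,yaw])
    rv=(R0.inv()*R).as_rotvec(degrees=True); d=R0.inv().apply(np.array([x,y,z])-p)*1000
    print("tool shift mm",d.round(1),"rotvec deg",rv.round(1),"min rows",round(max(np.linalg.norm(d)/60,np.linalg.norm(rv)/10.5),1))
E
python3 - <<'E'
from h import *
o=robot.get_obs();print({k:np.round(v,3) for k,v in o.items()})
w=snapshot("wrist");print(w["origin"],w["rotation"],w["camera_matrix"])
Rt=Ro.from_euler('xyz',o["ee_rot"]);print("cam in tool",Rt.inv().apply(np.array(w["origin"])-o["tool_pos"]).round(4));print((Rt.inv()*Ro.from_euler('xyz',w["rotation"])).as_matrix().round(3))
b=snapshot("top");a=snapshot("scene")
for s in(b,a):
    g=cv2.cvtColor(s["img"],6)
    for n,x,y,w in(("a",.597,.15,-.5),("b",.445,-.003,-.8),("c",.443,-.14,.3)):
        P=proj(s,[[x,y,.02]])[0].astype(int)
        c=g[P[1]-22:P[1]+22,P[0]-22:P[0]+22]
        t,_=cv2.threshold(c,0,255,cv2.THRESH_OTSU)
        print(n,t,[np.round(v,4) for v in fit(s,comp(g<t,P),(x,y,w))])
goto(.46,-.03,.30,0.); goto(.46,-.03,.30,np.pi)
E
```

```text
{'time': np.float64(1.05), 'joint_positions': array([ 1.12 ,  0.087,  1.371, -0.   ,  1.684, -0.103]), 'qvel': array([ 0.   , -0.   , -0.   , -0.   ,  0.   , -0.001]), 'joint_torque': array([ 0.0000e+00, -3.4005e+01, -3.0260e+01,  7.2000e-02,  2.4000e-02,
       -0.0000e+00]), 'tool_pos': array([0.187, 0.517, 0.174]), 'ee_rot': array([3.142, 0.   , 2.794]), 'wrist_force': array([-0.294, -0.131, -0.512]), 'wrist_torque': array([-0.006,  0.053,  0.03 ]), 'width': np.float64(0.094)}
[0.11266228 0.54527452 0.38504753] [2.86125905e+00 1.24499135e-03 1.22362443e+00] [[267.10692087   0.         260.68127045]
 [  0.         267.10692087 187.55544647]
 [  0.           0.           1.        ]]
cam in tool [ 0.0799  0.001  -0.2115]
[[ 0.001 -0.961 -0.277]
 [ 1.     0.001 -0.001]
 [ 0.001 -0.277  0.961]]
a 81.0 [array([ 0.5993,  0.1488, -0.4912]), np.float64(36.9097), np.float32(715.0)]
b 87.0 [array([ 0.4459,  0.0016, -0.706 ]), np.float64(87.1608), np.float32(821.0)]
c 82.0 [array([ 0.4424, -0.1429,  0.3834]), np.float64(64.5002), np.float32(810.0)]
a 123.0 [array([ 0.6063,  0.149 , -0.4272]), np.float64(111.3951), np.float32(844.0)]
b 122.0 [array([ 4.500e-01,  2.000e-04, -6.876e-01]), np.float64(93.1044), np.float32(717.0)]
c 124.0 [array([ 0.4474, -0.1444,  0.3397]), np.float64(73.1208), np.float32(655.0)]
tool shift mm [-442.7 -421.4 -126.5] rotvec deg [  0.   -0.  160.1] min rows 15.2
tool shift mm [-442.7 -421.4 -126.5] rotvec deg [  0.    0.  -19.9] min rows 10.4
```

>>> arm_command:
  commands: "0 0 -40 0 0 -10 1;0 0 -40 0 0 -10 1;-27 -54 -5 0 0 0 1;-27 -54 -5 0 0 0 1;-27 -54 -5 0 0 0 1;-27 -54 -5 0 0 0 1;-27 -54 -5 0 0 0 1;-27 -54 -5 0 0 0 1;-27 -54 -5 0 0 0 1;-27 -54 -5 0 0 0 1;-27 -54 -5 0 0 0 1;-27 -54 -5 0 0 0 1"

```text
time: 2.7
tool_pos: [0.4725, -0.0315, 0.3091]
ee_rot: [-3.14, 0.008, -3.119]
wrist_force: [1.4, 0.9, -0.0]
width: 0.0939
```

>>> arm_command:
  commands: "-27 -25 0 0 0 0 1;0 0 0 0 0 0 1"

```text
time: 2.95
tool_pos: [0.5016, -0.0607, 0.3084]
ee_rot: [-3.14, 0.006, -3.126]
wrist_force: [0.4, 0.1, 0.1]
width: 0.094
```

```bash
python3 - <<'E'
from h import *
o=robot.get_obs();print({k:np.round(o[k],3) for k in("time","joint_positions","tool_pos","ee_rot")})
s=snapshot("wrist");save(s,"w1",k=1.5)
g=cv2.cvtColor(s["img"],6)
for n,x,y,w in(("b",.445,-.003,-.8),("c",.443,-.14,.3),("a",.597,.15,-.5)):
  try:
    P=proj(s,[[x,y,.02]])[0].astype(int)
    c=g[P[1]-40:P[1]+40,P[0]-40:P[0]+40]
    t,_=cv2.threshold(c,0,255,cv2.THRESH_OTSU)
    print(n,P,t,[np.round(v,4) for v in fit(s,comp(g<t,P),(x,y,w),k=4)])
  except Exception as e: print(n,e)
E
```

```text
{'time': np.float64(2.95), 'joint_positions': array([-0.233, -0.005,  1.201, -0.   ,  1.939, -1.819]), 'tool_pos': array([ 0.502, -0.061,  0.308]), 'ee_rot': array([-3.14 ,  0.006, -3.126])}
b [293 123] 135.0 [array([ 0.4154,  0.0594, -0.1472]), np.float64(4080.998), np.float32(5850.0)]
c [218 121] 134.0 [array([ 0.4439, -0.1437,  0.3667]), np.float64(112.7734), np.float32(1776.0)]
a [365 203] 126.0 [array([ 0.6014,  0.1478, -0.5035]), np.float64(3057.3496), np.float32(4431.0)]
```

View pics/w1.png

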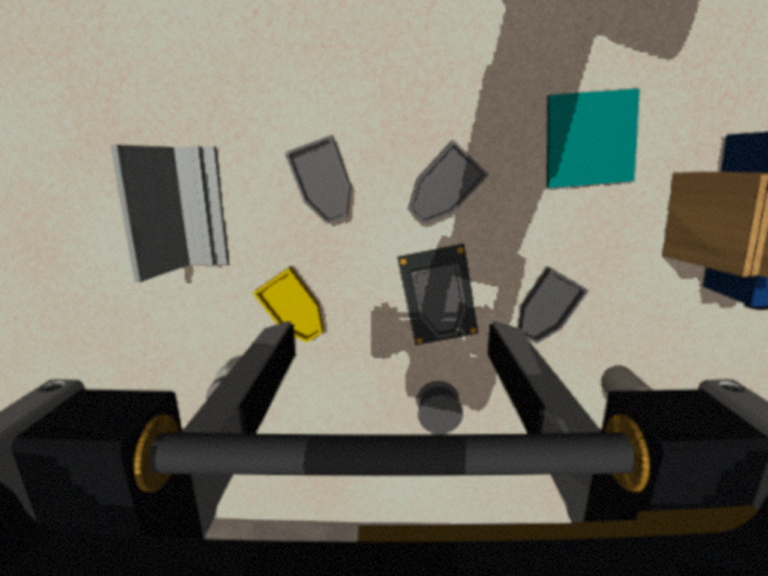

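```bash
cat >> h.py <<'E'
def base(s,z=.006):
    hsv=cv2.cvtColor(s["img"],40); P=proj(s,[[.59,0,z]])[0]
    m=((hsv[...,0]>8)&(hsv[...,0]<32)&(hsv[...,1]>110)&(hsv[...,2]>60)).astype(np.uint8)
    n,l,st,c=cv2.connectedComponentsWithStats(m)
    W=[atz(s,q,z)[:2] for q,t in zip(c[1:],st[1:]) if t[4]<60 and np.linalg.norm(atz(s,q,z)[:2]-[.59,0])<.085]
    W=np.array(W); ctr=W.mean(0); d=W-ctr; f=d[d[:,0]>0].mean(0)
    return len(W),ctr.round(4),round(float(np.arctan2(f[1],f[0])),4),W.round(3).tolist()
E
python3 - <<'E'
from h import *
s=snapshot("wrist");b=snapshot("top")
print(base(s));print(base(b))
g=cv2.cvtColor(s["img"],6)
for n,x,y,w in(("b",.445,-.003,-.8),("c",.443,-.14,.3),("a",.597,.15,-.5)):
  for t in(85,100,115):
    P=proj(s,[[x,y,.02]])[0].astype(int)
    try:print(n,P,t,[np.round(v,4) for v in fit(s,comp(g<t,P),(x,y,w),k=4)])
    except Exception as e:print(e)
E
```

```text
(4, array([0.5918, 0.0045]), 0.2192, [[0.527, 0.029], [0.543, -0.045], [0.64, 0.054], [0.657, -0.02]])
(5, array([ 0.5663, -0.0044]), 0.4324, [[0.637, 0.054], [0.567, -0.03], [0.562, -0.03], [0.54, -0.045], [0.524, 0.028]])
attempt to get argmax of an empty sequence
b [292 123] 100 [array([ 0.4463,  0.0019, -0.7179]), np.float64(138.627), np.float32(1701.0)]
b [292 123] 115 [array([ 0.435 ,  0.0398, -0.8912]), np.float64(3933.1602), np.float32(5646.0)]
attempt to get argmax of an empty sequence
c [217 121] 100 [array([ 0.4441, -0.1436,  0.3692]), np.float64(112.6035), np.float32(1591.0)]
c [217 121] 115 [array([ 0.4444, -0.1437,  0.357 ]), np.float64(82.1738), np.float32(1678.0)]
a [365 203] 85 [array([ 0.6026,  0.1459, -0.5135]), np.float64(1270.3477), np.float32(2405.0)]
a [365 203] 100 [array([ 0.602 ,  0.1469, -0.5133]), np.float64(1274.168), np.float32(2537.0)]
a [365 203] 115 [array([ 0.6019,  0.1475, -0.5071]), np.float64(3071.459), np.float32(4408.0)]
```

```bash
python3 - <<'E'
from h import *
goto(.4386,-.1457,.12,.365+np.pi)
E
```

```text
tool shift mm [ 65.2 -85.9 189.7] rotvec deg [ -0.2   0.5 -19.8] min rows 3.6
```

>>> arm_command:
  commands: "16 -21 47 0 0 0 1;16 -21 47 0 0 0 1;17 -22 47 0 0 0 1;16 -22 47 0 0 0 1;0 0 0 0 0.5 -10 1;0 0 0 0 0 -10 1;0 0 0 0 0 0 1"

```text
time: 3.98
tool_pos: [0.435, -0.1376, 0.1193]
ee_rot: [-3.136, 0.007, -2.748]
wrist_force: [-0.6, -0.6, 0.2]
width: 0.0941
```

```bash
cat >> h.py <<'E'
def look(x,y,w,ths=(85,100,115),z0=0):
    s=snapshot("wrist"); g=cv2.cvtColor(s["img"],6); P=proj(s,[[x,y,z0+.02]])[0].astype(int)
    for t in ths:
        try:
            v,c,A=fit(s,comp(g<t,P),(x,y,w),z0,k=4); print(t,v.round(4),round(c),A)
        except Exception as e: print(t,e)
    return s
E
python3 - <<'E'
from h import *
s=look(.4442,-.1436,.365)
save(s,"w2")
goto(.4386,-.1457,.004,.365+np.pi)
E
```

```text
85 [ 0.6242 -0.1136 -3.135 ] 5 5.0
100 [ 0.4436 -0.1449  0.3528] 249 3498.0
115 [ 0.4432 -0.145   0.3495] 3035 6482.0
tool shift mm [  0.9  -7.9 115.7] rotvec deg [-0.4  0.4  1.6] min rows 1.9
```

>>> arm_command:
  commands: "1 -9 0 -0.4 0.4 2 1;0 0 58 0 0 0 1;0 0 57 0 0 0 1;0 0 0 0 0 0 1"

```text
time: 4.53
tool_pos: [0.4425, -0.1483, 0.0067]
ee_rot: [-3.135, 0.007, -2.793]
wrist_force: [-1.7, 0.1, 0.9]
width: 0.0938
```

>>> arm_command:
  commands: "0 0 0 0 0 0 0;0 0 0 0 0 0 0;0 0 0 0 0 0 0;0 0 0 0 0 0 0;0 0 0 0 0 0 0;0 0 0 0 0 0 0"

```text
time: 5.28
tool_pos: [0.4489, -0.1516, 0.016]
ee_rot: [-3.124, 0.018, -2.795]
wrist_force: [0.2, -0.2, 1.2]
width: 0.0374
```

```bash
python3 - <<'E'
from h import *
s=look(.4434,-.1445,.357)
save(s,"w3",k=1.5)
o=robot.get_obs();print({k:np.round(o[k],4) for k in("tool_pos","ee_rot","width","wrist_force")})
E
```

```text
85 [ 0.6012 -0.1145 -1.5874] 7 7.0
100 [ 0.4438 -0.1449  0.3516] 3735 11254.0
115 [ 0.4438 -0.1448  0.3375] 6557 14270.0
{'tool_pos': array([ 0.4489, -0.1516,  0.016 ]), 'ee_rot': array([-3.1242,  0.0179, -2.7951]), 'width': np.float64(0.0334), 'wrist_force': array([-0.1117,  0.2987,  0.4708])}
```

View pics/w3.png

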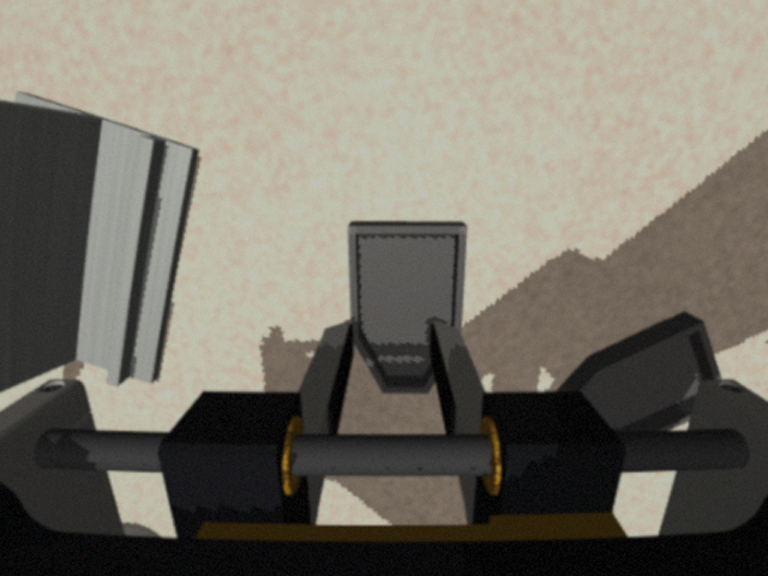

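```bash
python3 - <<'E'
from h import *
s=snapshot("wrist")
save(s,"w4",(190,130,340,290),5)
o=robot.get_obs();print({k:np.round(o[k],4) for k in("time","tool_pos","ee_rot","width","wrist_force","joint_positions")})
E
```

```text
{'time': np.float64(5.375), 'tool_pos': array([ 0.4488, -0.1515,  0.0158]), 'ee_rot': array([-3.1244,  0.0177, -2.7951]), 'width': np.float64(0.0297), 'wrist_force': array([-0.49  , -0.3388, -0.5003]), 'joint_positions': array([-4.4580e-01, -1.5000e-02,  1.7970e+00,  5.0000e-04,  1.3350e+00,
       -2.3631e+00])}
```

View pics/w4.png

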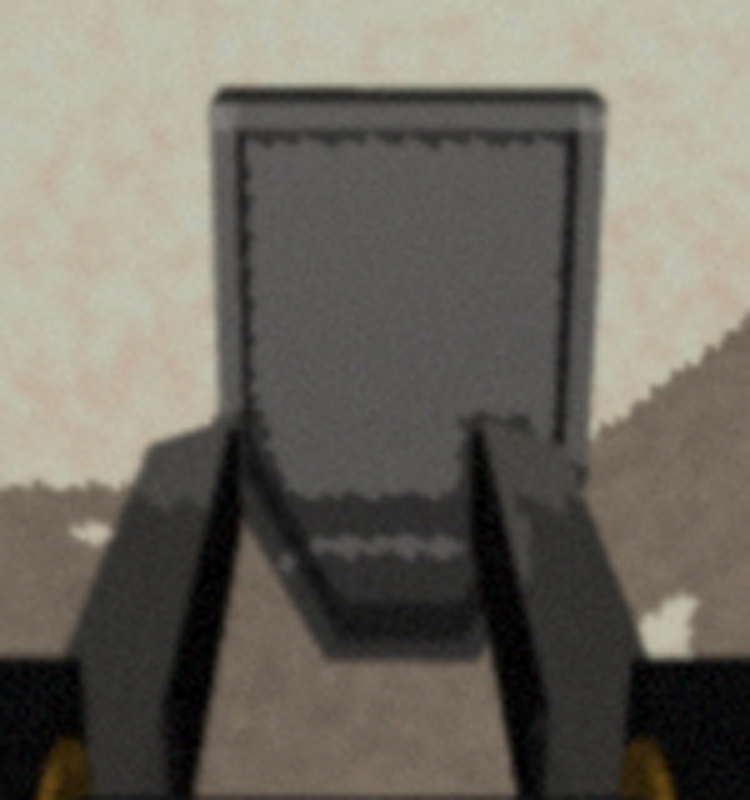

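>>> arm_command:
  commands: "0 0 -40 0 0 0 0.35;0 0 -50 0 0 0 1;0 0 0 0 0 0 1;0 0 0 0 0 0 1;0 0 0 0 0 0 1"

```text
time: 6.0
tool_pos: [0.4445, -0.1495, 0.1046]
ee_rot: [-3.129, 0.013, -2.795]
wrist_force: [-0.5, -0.1, 0.6]
width: 0.0695
```

>>> arm_command:
  commands: "0 0 0 0 0 0 1;0 0 0 0 0 0 1;0 0 0 0 0 0 1;0 0 0 0 0 0 1"

```text
time: 6.5
tool_pos: [0.4428, -0.1487, 0.1015]
ee_rot: [-3.134, 0.009, -2.795]
wrist_force: [-0.4, -0.3, 0.5]
width: 0.094
```

```bash
python3 - <<'E'
from h import *
o=robot.get_obs();print({k:np.round(o[k],4) for k in("time","tool_pos","ee_rot","width","wrist_force","joint_positions")})
s=look(.4434,-.1445,.357)
E
```

```text
{'time': np.float64(6.5), 'tool_pos': array([ 0.4428, -0.1487,  0.1015]), 'ee_rot': array([-3.1337,  0.0085, -2.7953]), 'width': np.float64(0.094), 'wrist_force': array([-0.3848, -0.3097,  0.4706]), 'joint_positions': array([-4.4590e-01, -8.3000e-02,  1.6845e+00,  6.0000e-04,  1.5286e+00,
       -2.3630e+00])}
85 [ 0.6012 -0.1145 -1.5874] 1 1.0
100 [ 0.4435 -0.1447  0.349 ] 250 3929.0
115 [ 0.4428 -0.1452  0.3491] 3328 7255.0
```

```bash
python3 - <<'E'
from h import *
goto(.4246,-.1516,.003,.350+np.pi)
E
```

```text
tool shift mm [18.9  4.2 98.3] rotvec deg [-0.5  0.5 -0.2] min rows 1.7
```

>>> arm_command:
  commands: "19 4 30 -0.5 0.5 0 1;0 0 34 0 0 0 1;0 0 30 0 0 0 1;0 0 4 0 0 0 1;0 0 0 0 0 0 1"

```text
time: 7.18
tool_pos: [0.4255, -0.1527, 0.0034]
ee_rot: [-3.139, 0.003, -2.795]
wrist_force: [-0.1, -0.4, 1.0]
width: 0.094
```

```bash
python3 - <<'E'
from h import *
goto(.4246,-.1516,.003,.350+np.pi)
E
```

```text
tool shift mm [0.5 1.4 0.4] rotvec deg [-0.2  0.2 -0.2] min rows 0.0
```

>>> arm_command:
  commands: "0.5 1.4 0 -0.2 0.2 0 0.6;0 0 0 0 0 0 0.6;0 0 0 0 0 0 0.6;0 0 0 0 0 0 0.6"

```text
time: 7.68
tool_pos: [0.4275, -0.1528, 0.0073]
ee_rot: [-3.137, 0.005, -2.795]
wrist_force: [0.2, 0.6, 0.5]
width: 0.0582
```

>>> arm_command:
  commands: "0 0 0 0 0 0 0.5;0 0 0 0 0 0 0.5"

```text
time: 7.92
tool_pos: [0.4275, -0.1529, 0.0075]
ee_rot: [-3.137, 0.005, -2.795]
wrist_force: [-0.4, 0.4, 0.0]
width: 0.0471
```

```bash
python3 - <<'E'
from h import *
goto(.4246,-.1516,.003,.350+np.pi)
print(robot.get_obs()["width"])
look(.4434,-.1445,.35)
E
```

```text
tool shift mm [2.4 2.2 4.5] rotvec deg [-0.3  0.3 -0.2] min rows 0.1
0.047119399007708125
85 [ 0.4734 -0.1341 -1.418 ] 6078 11697.0
100 [ 0.4438 -0.1445  0.3504] 6739 14531.0
115 [ 0.4438 -0.1445  0.3504] 7746 15622.0
```

```bash
python3 - <<'E'
from h import *
s=snapshot("wrist"); im=s["img"].copy()
o=robot.get_obs(); R=Ro.from_euler('xyz',o["ee_rot"]);p=o["tool_pos"]
for q in proj(s,[p+R.apply([0,e*o["width"]/2,-d]) for e in(-1,1) for d in(0,.019)]): cv2.circle(im,tuple(int(v) for v in q),2,(0,0,255),-1)
s["img"]=im; save(s,"w5",(130,90,400,290),2.8)
a=snapshot("scene"); save(a,"s5",(120,130,280,260),4.5)
E
```

```text
(no output)
```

View pics/w5.png

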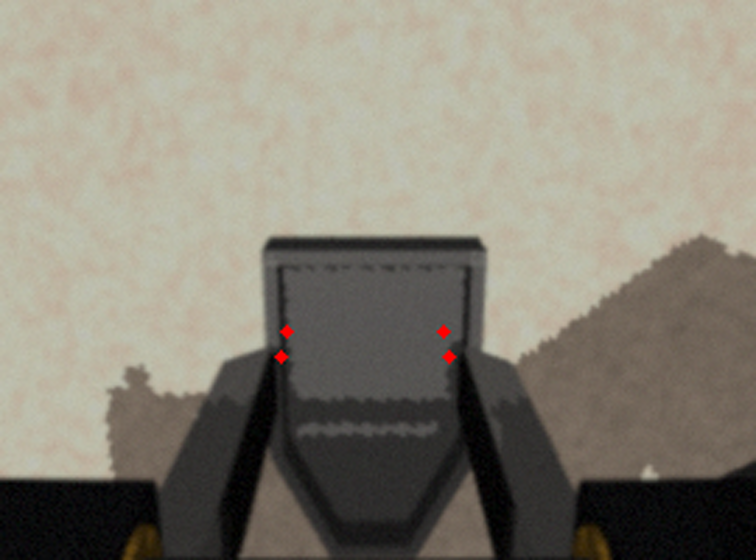

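View pics/s5.png

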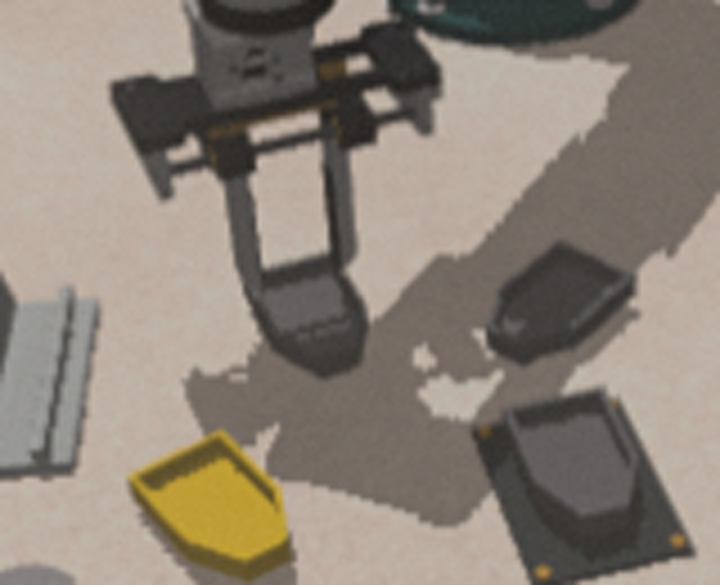

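>>> arm_command:
  commands: "0 0 -30 0 0 0 0.5;0 0 0 0 0 0 0.5;0 0 0 0 0 0 0.5"

```text
time: 8.45
tool_pos: [0.4263, -0.1523, 0.0365]
ee_rot: [-3.139, 0.003, -2.795]
wrist_force: [0.2, 0.2, -0.3]
width: 0.0469
```

```bash
python3 - <<'E'
from h import *
o=robot.get_obs();print({k:np.round(o[k],4) for k in("time","tool_pos","ee_rot","width","wrist_force","wrist_torque")})
a=snapshot("scene"); s=snapshot("wrist")
im=np.hstack([cv2.resize(x,(400,400)) for x in(a["img"][140:230,140:230],s["img"][80:280,155:355])])
cv2.imwrite("pics/c6.png",im)
E
```

```text
{'time': np.float64(8.45), 'tool_pos': array([ 0.4263, -0.1523,  0.0365]), 'ee_rot': array([-3.1389e+00,  3.0000e-03, -2.7950e+00]), 'width': np.float64(0.0469), 'wrist_force': array([ 0.1607,  0.1597, -0.3229]), 'wrist_torque': array([ 0.0796, -0.0426,  0.0016])}
```

View pics/c6.png

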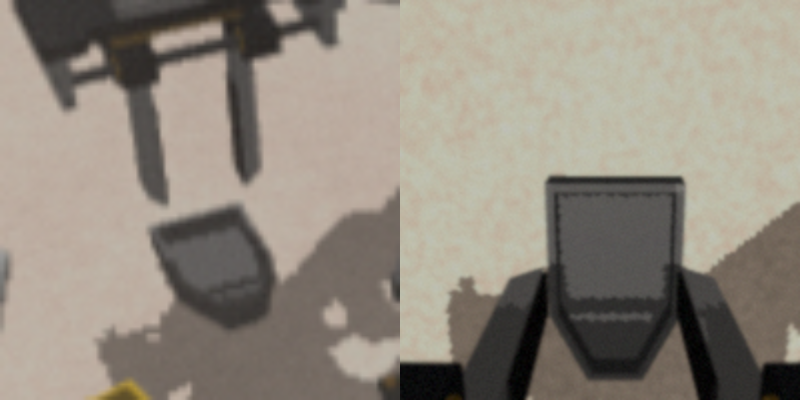

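```bash
python3 - <<'E'
from h import *
o=robot.get_obs(); R=Ro.from_euler('xyz',o["ee_rot"]);p=o["tool_pos"]
a=snapshot("scene"); s=snapshot("wrist")
P=[p+R.apply([0,e*o["width"]/2,-d]) for e in(-1,1) for d in(0,.019)]
for c in(a,s): print(proj(c,P).round(1).tolist(), proj(c,prism(.4434,-.1445,.35,0,.026)[12:]).round(1).tolist())
E
```

```text
[[177.8, 193.4], [177.1, 187.8], [194.2, 189.0], [193.6, 183.5]] [[173.3, 191.0], [180.1, 203.8], [190.2, 209.6], [199.5, 206.9], [201.2, 197.9], [193.8, 185.5]]
[[232.6, 208.9], [230.1, 217.6], [288.2, 209.0], [290.6, 217.6]] [[227.0, 172.2], [229.6, 238.2], [248.7, 270.4], [275.9, 270.4], [295.0, 238.2], [297.5, 172.1]]
```

```bash
python3 - <<'E'
from h import *
goto(.4294,-.1498,.003,.350+np.pi)
E
```

```text
tool shift mm [-3.6  1.4 33.6] rotvec deg [-0.2  0.2 -0.2] min rows 0.6
```

>>> arm_command:
  commands: "0 0 0 0 0 0 1;0 0 0 0 0 0 1;0 0 0 0 0 0 1;0 0 0 0 0 0 1;0 0 0 0 0 0 1;0 0 0 0 0 0 1"

```text
time: 9.4
tool_pos: [0.4258, -0.152, 0.0356]
ee_rot: [-3.14, 0.002, -2.795]
wrist_force: [0.3, 0.8, 0.2]
width: 0.094
```

```bash
python3 - <<'E'
from h import *
goto(.4294,-.1498,.003,.350+np.pi)
E
```

```text
tool shift mm [-4.1  0.9 32.6] rotvec deg [-0.1  0.1 -0.2] min rows 0.5
```

>>> arm_command:
  commands: "-4 1 33 0 0 0 1;0 0 3 0 0 0 1;0 0 3 0 0 0 1"

```text
time: 9.78
tool_pos: [0.4308, -0.1506, -0.0023]
ee_rot: [-3.137, 0.004, -2.795]
wrist_force: [0.1, 0.8, -0.1]
width: 0.0942
```

>>> arm_command:
  commands: "0 0 3 0 0 0 1;0 0 3 0 0 0 1;0 0 3 0 0 0 1"

```text
time: 10.15
tool_pos: [0.4322, -0.1514, -0.0097]
ee_rot: [-3.135, 0.006, -2.795]
wrist_force: [-0.5, 0.3, -0.4]
width: 0.0939
```

>>> arm_command:
  commands: "2 2 4 -0.3 0.3 0 1;0 0 3 0 0 0 1"

```text
time: 10.4
tool_pos: [0.4296, -0.1503, -0.0169]
ee_rot: [-3.14, 0.001, -2.795]
wrist_force: [0.3, -0.0, -0.6]
width: 0.0941
```

>>> arm_command:
  commands: "0 0 1 0 0 0 0;0 0 1 0 0 0 0;0 0 1 0 0 0 0;0 0 1 0 0 0 0;0 0 0 0 0 0 0;0 0 0 0 0 0 0"

```text
time: 11.15
tool_pos: [0.4295, -0.1502, -0.0211]
ee_rot: [-3.14, 0.001, -2.795]
wrist_force: [-0.8, -0.1, -0.3]
width: 0.0595
```

```bash
python3 - <<'E'
from h import *
goto(.4294,-.1498,-.017,.350+np.pi)
print(robot.get_obs()["width"])
E
```

```text
tool shift mm [-0.   0.4 -4.1] rotvec deg [-0.1  0.1 -0.2] min rows 0.1
0.05946406623799417
```

>>> arm_command:
  commands: "0 0 -30 0 0 0 0;0 0 -50 0 0 0 0;0 0 -20 0 0 0 0;0 0 0 0 0 0 0"

```text
time: 11.65
tool_pos: [0.4279, -0.1494, 0.0792]
ee_rot: [3.14, -0.002, -2.795]
wrist_force: [-0.2, -0.4, -1.2]
width: 0.0598
```

```bash
python3 - <<'E'
from h import *
print(robot.get_obs()["width"]);goto(.5772,.0012,.08,.219+np.pi)
E
```

```text
0.05983734874186695
tool shift mm [-191.6   91.    -1. ] rotvec deg [ 0.1 -0.1  7.3] min rows 3.5
```

>>> arm_command:
  commands: "-48 23 0 0 0 0 0;-48 23 0 0 0 0 0;-48 23 0 0 0 0 0;-48 23 0 0 0 0 0;0 0 0 0 0 7.3 0;0 0 0 0 0 0 0"

```text
time: 12.4
tool_pos: [0.5771, 0.0065, 0.0668]
ee_rot: [3.137, -0.016, -2.928]
wrist_force: [0.6, -0.1, -1.5]
width: 0.0596
```

```bash
python3 - <<'E'
from h import *
print(robot.get_obs()["width"]);goto(.5772,.0012,.08,.219+np.pi)
s=snapshot("wrist"); print(base(s)); save(s,"w7",(130,90,400,290),2.8)
b=snapshot("top"); print(base(b))
E
```

```text
0.05963000248259965
tool shift mm [  1.2  -5.1 -13.2] rotvec deg [ 0.3 -0.9 -0.3] min rows 0.2h.py:55: RuntimeWarning: Mean of empty slice.
  W=np.array(W); ctr=W.mean(0); d=W-ctr; f=d[d[:,0]>0].mean(0)
  ret = ret.dtype.type(ret / rcount)
Traceback (most recent call last):
  File "h.py", line 55, in base
    W=np.array(W); ctr=W.mean(0); d=W-ctr; f=d[d[:,0]>0].mean(0)
                                               ~^^^^^
IndexError: too many indices for array: array is 1-dimensional, but 2 were indexed
```

>>> arm_command:
  commands: "1.6 -5 0 0.3 -0.9 -0.3 0;0 0 20 0 0 0 0;0 0 15 0 0 0 0;0 0 10 0 0 0 0;0 0 0 0 0 0 0"

```text
time: 13.08
tool_pos: [0.5744, -0.0021, 0.0197]
ee_rot: [-3.141, 0.001, -2.922]
wrist_force: [-0.2, 0.4, -0.9]
width: 0.0599
```

```bash
python3 - <<'E'
from h import *
print(robot.get_obs()["width"]);goto(.5767,.0012,.010,.219+np.pi)
E
```

```text
0.05988842411774229
tool shift mm [-3.   2.8  9.7] rotvec deg [-0.  0.  0.] min rows 0.2
```

>>> arm_command:
  commands: "-3 2.8 0 0 0 0 0;0 0 6 0 0 0 0;0 0 0 0 0 0 0"

```text
time: 13.45
tool_pos: [0.5781, 0.0014, 0.0149]
ee_rot: [-3.14, 0.003, -2.922]
wrist_force: [-0.5, -0.2, -1.4]
width: 0.06
```

```bash
python3 - <<'E'
from h import *
goto(.5767,.0012,.0,.219+np.pi)
E
```

```text
tool shift mm [ 1.5  0.1 14.9] rotvec deg [-0.1  0.2  0.1] min rows 0.2
```

>>> arm_command:
  commands: "1.4 0 0 0 0 0 0;0 0 5 0 0 0 0;0 0 4 0 0 0 0;0 0 3 0 0 0 0"

```text
time: 13.95
tool_pos: [0.5773, 0.0011, 0.0028]
ee_rot: [-3.139, 0.005, -2.921]
wrist_force: [-0.1, -0.5, -1.0]
width: 0.0596
```

```bash
python3 - <<'E'
from h import *
goto(.5767,.0012,.0,.219+np.pi)
E
```

```text
tool shift mm [0.6 0.2 2.8] rotvec deg [-0.1  0.3  0.1] min rows 0.0
```

>>> arm_command:
  commands: "0.5 0 3 0 0.3 0 0;0 0 1.5 0 0 0 0;0 0 0 0 0 0 0"

```text
time: 14.32
tool_pos: [0.5771, 0.0009, 0.0002]
ee_rot: [-3.139, -0.0, -2.921]
wrist_force: [-1.4, -0.8, -1.3]
width: 0.0599
```

>>> arm_command:
  commands: "0 0 0 0 0 0 1;0 0 0 0 0 0 1;0 0 0 0 0 0 1;0 0 0 0 0 0 1;0 0 -20 0 0 0 1;0 0 -50 0 0 0 1;0 0 -40 0 0 0 1;0 0 0 0 0 0 1"

```text
time: 15.32
tool_pos: [0.5765, 0.0012, 0.1114]
ee_rot: [-3.14, -0.003, -2.921]
wrist_force: [0.2, -0.8, -0.6]
width: 0.094
```

```bash
python3 - <<'E'
from h import *
s=look(.5912,.0045,.219,ths=(75,90,105),z0=.021)
save(s,"w8",(130,90,400,290),2.8)
look(.446,.002,-.71)
o=robot.get_obs()
goto(.4461-.015*np.cos(-.71),.0017+.015*np.sin(.71),.10,np.pi-.71)
E
```

```text
75 attempt to get argmax of an empty sequence
90 [0.572  0.0114 0.284 ] 3828 5572.0
105 [0.5731 0.0006 0.2207] 2898 7416.0
85 attempt to get argmax of an empty sequence
100 [ 0.5693  0.0053 -1.96  ] 1 1.0
115 [ 0.448   0.0011 -0.7093] 4655 9821.0
tool shift mm [133.5  40.1   8.4] rotvec deg [-0.2 -0.6 53.3] min rows 5.1
```

View pics/w8.png

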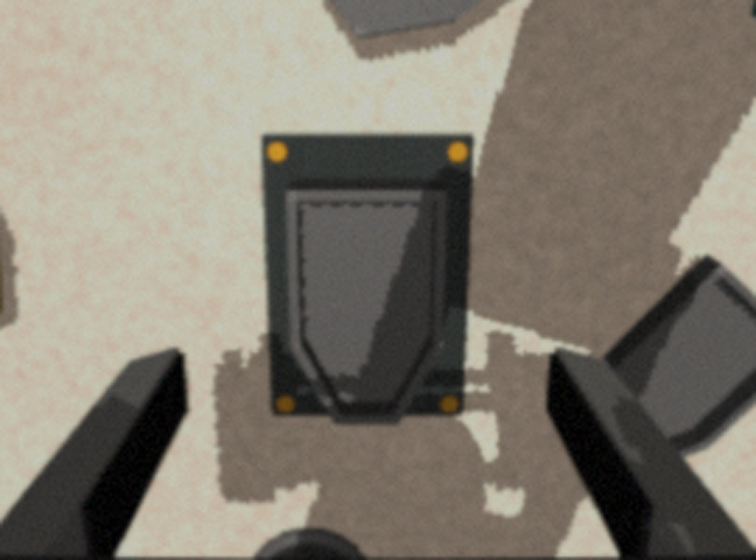

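>>> arm_command:
  commands: "45 13 2 0 0 0 1;45 13 2 0 0 0 1;44 13 2 0 0 0 1;0 0 0 0 0 10.6 1;0 0 0 0 0 10.6 1;0 0 0 0 0 10.6 1;0 0 0 0 0 10.6 1;0 0 0 0 0 10.6 1;0 0 0 0 0 0 1"

```text
time: 16.55
tool_pos: [0.4139, 0.0121, 0.0776]
ee_rot: [-3.108, -0.043, 2.422]
wrist_force: [-0.3, 0.4, -0.2]
width: 0.0937
```

```bash
cat >> h.py <<'E'
def pick(v,z,off=-.015):
    goto(v[0]+off*np.cos(v[2]),v[1]+off*np.sin(v[2]),z,np.pi+v[2])
E
python3 - <<'E'
from h import *
s=look(.446,.002,-.71,ths=(95,100,105,110))
pick((.446,.0017,-.71),-.020)
E
```

```text
95 [ 0.4464  0.001  -0.7315] 181 4480.0
100 [ 0.4463  0.0013 -0.7293] 147 4581.0
105 [ 0.4462  0.0018 -0.7338] 1123 5598.0
110 [ 0.4463  0.0017 -0.7388] 3533 8045.0
tool shift mm [-20.3  16.6  96.2] rotvec deg [-1.9 -2.5 -0.5] min rows 1.7
```

>>> arm_command:
  commands: "-20 17 0 -1.9 -2.5 0.6 1;0 0 35 0 0 0 1;0 0 0 0 0 0 1"

```text
time: 16.98
tool_pos: [0.439, 0.0118, 0.0378]
ee_rot: [-3.139, -0.002, 2.421]
wrist_force: [0.3, 0.7, -0.6]
width: 0.0942
```

```bash
python3 - <<'E'
from h import *
pick((.4463,.0013,-.73),-.018)
E
```

```text
tool shift mm [ 2.4 -2.8 55.9] rotvec deg [-0.2 -0.1  0.5] min rows 0.9
```

>>> arm_command:
  commands: "2.4 -2.8 25 0 0 0.5 1;0 0 25 0 0 0 1;0 0 4 0 0 0 1;0 0 0 0 0 0 1"

```text
time: 17.48
tool_pos: [0.4383, 0.0109, -0.0131]
ee_rot: [3.141, 0.003, 2.417]
wrist_force: [0.3, 0.2, 0.3]
width: 0.0939
```

```bash
python3 - <<'E'
from h import *
pick((.4463,.0013,-.73),-.020)
E
```

```text
tool shift mm [ 2.6 -1.8  6.9] rotvec deg [0.  0.2 0.3] min rows 0.1
```

>>> arm_command:
  commands: "2.6 -1.8 6 0 0 0 1;0 0 1 0 0 0 0;0 0 1 0 0 0 0;0 0 1 0 0 0 0;0 0 1 0 0 0 0;0 0 0 0 0 0 0;0 0 0 0 0 0 0"

```text
time: 18.35
tool_pos: [0.4374, 0.0109, -0.0203]
ee_rot: [3.138, 0.007, 2.418]
wrist_force: [-1.0, -0.2, 0.4]
width: 0.0599
```

```bash
python3 - <<'E'
from h import *
pick((.4463,.0013,-.73),-.021); print(robot.get_obs()["width"])
E
```

```text
tool shift mm [ 2.  -1.2  0.7] rotvec deg [0.2 0.4 0.4] min rows 0.1
0.059878201924168074
```

>>> arm_command:
  commands: "0 0 -30 0 0 0 0;0 0 -55 0 0 0 0;0 0 -30 0 0 0 0;0 0 0 0 0 0 0"

```text
time: 18.85
tool_pos: [0.4351, 0.0116, 0.0952]
ee_rot: [3.14, 0.003, 2.418]
wrist_force: [0.4, -0.5, -1.0]
width: 0.0599
```

```bash
python3 - <<'E'
from h import *
goto(.5785,.0017,.10,.219+np.pi); print(robot.get_obs()["width"])
E
```

```text
tool shift mm [-114.    87.5   -4.2] rotvec deg [  0.    0.2 -54. ] min rows 5.1
0.0598768482934717
```

>>> arm_command:
  commands: "-38 29 -3 0 0 0 0;-38 29 -3 0 0 0 0;-38 29 -3 0 0 0 0;0 0 0 0 0 -10.6 0;0 0 0 0 0 -10.6 0;0 0 0 0 0 -10.6 0;0 0 0 0 0 -10.6 0;0 0 0 0 0 -10.6 0;0 0 0 0 0 -1 0;0 0 0 0 0 0 0"

```text
time: 20.1
tool_pos: [0.5701, 0.0026, 0.0757]
ee_rot: [3.13, -0.033, -2.91]
wrist_force: [0.1, 0.0, -0.8]
width: 0.0595
```

```bash
python3 - <<'E'
from h import *
goto(.5785,.0017,.04,.219+np.pi); print(robot.get_obs()["width"])
E
```

```text
tool shift mm [-9.2 -3.2 35.4] rotvec deg [ 0.7 -1.9  0.7] min rows 0.6
0.05949477755738865
```

>>> arm_command:
  commands: "-9.2 -3.2 10 0.7 -1.9 0.7 0;0 0 20 0 0 0 0;0 0 0 0 0 0 0"

```text
time: 20.48
tool_pos: [0.5789, 0.0017, 0.0429]
ee_rot: [-3.141, -0.001, -2.928]
wrist_force: [-0.3, -0.0, -0.5]
width: 0.0594
```

```bash
python3 - <<'E'
from h import *
goto(.5785,.0017,.03,.219+np.pi); print(robot.get_obs()["width"])
E
```

```text
tool shift mm [ 0.4  0.1 12.9] rotvec deg [-0.  -0.1 -0.3] min rows 0.2
0.05939307849591799
```

>>> arm_command:
  commands: "0.4 0 9 0 0 -0.3 0;0.3 0 5 0 0 0 0;0.3 0 4 0 0 0 0;0 0 4 0 0 0 0"

```text
time: 20.98
tool_pos: [0.5794, 0.0013, 0.0217]
ee_rot: [-3.14, 0.002, -2.925]
wrist_force: [0.3, 0.3, -1.3]
width: 0.0594
```

```bash
python3 - <<'E'
from h import *
goto(.5785,.0017,.0167,.219+np.pi); print(robot.get_obs()["width"])
E
```

```text
tool shift mm [0.8 0.5 5. ] rotvec deg [-0.1  0.1 -0.1] min rows 0.1
0.059445836078549245
```

Already below the rim-contact height (0.027) with no force, so it is dropping in.

>>> arm_command:
  commands: "0.8 0.3 4 0 0.1 0 0;0 0 2 0 0 0 0;0 0 0 0 0 0 0"

```text
time: 21.35
tool_pos: [0.5789, 0.0014, 0.0173]
ee_rot: [-3.14, 0.002, -2.925]
wrist_force: [0.8, -0.5, -1.1]
width: 0.0597
```

>>> arm_command:
  commands: "0 0 0 0 0 0 1;0 0 0 0 0 0 1;0 0 0 0 0 0 1;0 0 0 0 0 0 1;0 0 -20 0 0 0 1;0 0 -50 0 0 0 1;0 0 -40 0 0 0 1;0 0 0 0 0 0 1"

```text
time: 22.35
tool_pos: [0.5781, 0.0016, 0.1286]
ee_rot: [-3.141, -0.001, -2.925]
wrist_force: [-0.6, 0.9, 0.3]
width: 0.0938
```

```bash
python3 - <<'E'
from h import *
s=look(.60,.148,-.50,ths=(90,100,110,120))
pick((.6010,.148,-.50),.08)
b=snapshot("top");g=cv2.cvtColor(b["img"],6);P=proj(b,[[.6,.148,.02]])[0].astype(int)
print(fit(b,comp(g<81,P),(.6,.148,-.5)))
E
```

```text
90 [ 0.6034  0.1472 -0.5155] 2002 5143.0
100 [ 0.6024  0.1473 -0.5096] 2019 5251.0
110 [ 0.6018  0.1461 -0.5215] 5424 8799.0
120 [ 0.6018  0.1462 -0.522 ] 6598 10010.0
tool shift mm [-44.1 147.4  46. ] rotvec deg [-0.1 -0.3 41.1] min rows 3.9
(array([ 0.59875841,  0.14665733, -0.52426962]), np.float64(1952.297607421875), np.float32(2633.0))
```

>>> arm_command:
  commands: "-15 49 5 0 0 0 1;-15 49 5 0 0 0 1;-15 49 5 0 0 0 1;0 0 0 0 0 10.4 1;0 0 0 0 0 10.4 1;0 0 0 0 0 10.4 1;0 0 0 0 0 10.4 1;0 0 0 0 0 0 1"

```text
time: 23.45
tool_pos: [0.5757, 0.158, 0.0837]
ee_rot: [-3.113, -0.037, 2.609]
wrist_force: [-0.5, -0.1, -0.1]
width: 0.094
```

```bash
python3 - <<'E'
from h import *
s=look(.601,.1475,-.51,ths=(90,95,100,105,110))
pick((.6010,.1475,-.51),.04)
E
```

```text
90 [ 0.6014  0.1494 -0.4993] 106 4423.0
95 [ 0.6013  0.1494 -0.4989] 98 4445.0
100 [ 0.6014  0.1496 -0.4939] 123 4499.0
105 [ 0.6011  0.15   -0.4899] 176 4592.0
110 [ 0.6007  0.1503 -0.4989] 2626 7074.0
tool shift mm [-13.9   4.9  43. ] rotvec deg [-1.7 -2.2 -1.2] min rows 0.8
```

>>> arm_command:
  commands: "-13 7 10 -1.7 -2.2 -1.8 1;0 0 30 0 0 0 1;0 0 30 0 0 0 1;0 0 0 0 0 0 1"

```text
time: 24.0
tool_pos: [0.5882, 0.1567, 0.0076]
ee_rot: [-3.14, -0.002, 2.654]
wrist_force: [-0.1, -1.5, 0.1]
width: 0.0939
```

```bash
python3 - <<'E'
from h import *
pick((.6013,.1494,-.498),-.019)
E
```

```text
tool shift mm [-0.1 -0.1 26.6] rotvec deg [-0.1 -0.1  0.6] min rows 0.4
```

>>> arm_command:
  commands: "0.3 0 15 0 0 0.6 1;0.3 0 9 0 0 0 1;0.3 0 4 0 0 0 1;0.3 0 1 0 0 0 0;0.3 0 1 0 0 0 0;0.3 0 1 0 0 0 0;0 0 1 0 0 0 0;0 0 0 0 0 0 0;0 0 0 0 0 0 0"

```text
time: 25.12
tool_pos: [0.5894, 0.158, -0.0219]
ee_rot: [3.139, 0.003, 2.645]
wrist_force: [0.3, -1.1, -0.4]
width: 0.06
```

```bash
python3 - <<'E'
from h import *
pick((.6013,.1494,-.498),-.020); print(robot.get_obs()["width"])
E
```

```text
tool shift mm [ 0.5 -1.8 -1.9] rotvec deg [0.2 0.2 0.1] min rows 0.0
0.05996940220253952
```

>>> arm_command:
  commands: "0 0 -30 0 0 0 0;0 0 -60 0 0 0 0;0 0 -50 0 0 0 0;0 0 0 0 0 0 0"

```text
time: 25.62
tool_pos: [0.5877, 0.1579, 0.1192]
ee_rot: [3.141, -0.001, 2.645]
wrist_force: [0.7, -0.1, -0.1]
width: 0.0593
```

```bash
python3 - <<'E'
from h import *
goto(.5770,.0013,.12,.219+np.pi); print(robot.get_obs()["width"])
E
```

```text
tool shift mm [ -65.2 -142.8   -0.9] rotvec deg [  0.  -0. -41.] min rows 3.9
0.059343635618035656
```

>>> arm_command:
  commands: "-22 -48 -3 0 0 0 0;-22 -48 -3 0 0 0 0;-22 -47 -3 0 0 0 0;0 0 0 0 0 -10.3 0;0 0 0 0 0 -10.3 0;0 0 0 0 0 -10.3 0;0 0 0 0 0 -10.3 0;0 0 0 0 0 0 0"

```text
time: 26.62
tool_pos: [0.5701, -0.0036, 0.1108]
ee_rot: [3.133, -0.022, -2.897]
wrist_force: [0.3, 0.1, -0.9]
width: 0.0598
```

```bash
python3 - <<'E'
from h import *
goto(.5770,.0013,.06,.219+np.pi); print(robot.get_obs()["width"])
E
```

```text
tool shift mm [-9.   2.6 50.6] rotvec deg [ 0.5 -1.3  1.5] min rows 0.9
0.05983286219522035
```

>>> arm_command:
  commands: "-9 2.6 10 0.5 -1.3 1.5 0;0 0 35 0 0 0 0;0 0 0 0 0 0 0"

```text
time: 27.0
tool_pos: [0.5763, 0.0016, 0.061]
ee_rot: [3.14, -0.004, -2.933]
wrist_force: [-0.6, -0.5, -1.0]
width: 0.0599
```

```bash
python3 - <<'E'
from h import *
goto(.5770,.0013,.044,.219+np.pi); print(robot.get_obs()["width"])
E
```

```text
tool shift mm [-0.7 -0.5 17. ] rotvec deg [ 0.1 -0.2 -0.6] min rows 0.3
0.05987520282487263
```

>>> arm_command:
  commands: "-0.4 -0.4 9 0.1 -0.2 -0.6 0;0.3 0 7 0 0 0 0;0.3 0 5 0 0 0 0;0.3 0 4 0 0 0 0"

```text
time: 27.5
tool_pos: [0.578, 0.0009, 0.0377]
ee_rot: [-3.14, 0.005, -2.925]
wrist_force: [-0.0, -0.2, -0.3]
width: 0.0597
```

```bash
python3 - <<'E'
from h import *
goto(.5770,.0013,.031,.219+np.pi); print(robot.get_obs()["width"])
E
```

```text
tool shift mm [1.  0.7 6.7] rotvec deg [-0.1  0.3 -0.1] min rows 0.1
0.059679032289144396
```

>>> arm_command:
  commands: "1 0.6 3 0 0.3 0 0;0 0 3 0 0.2 0 0;0 0 1.5 0 0 0 0;0 0 0 0 0 0 0"

```text
time: 28.0
tool_pos: [0.5776, 0.0012, 0.0314]
ee_rot: [-3.139, -0.002, -2.925]
wrist_force: [0.8, 0.7, -0.6]
width: 0.0598
```

>>> arm_command:
  commands: "0 0 0 0 0 0 1;0 0 0 0 0 0 1;0 0 0 0 0 0 1;0 0 0 0 0 0 1;0 0 -20 0 0 0 1;0 0 -60 0 0 0 1;0 0 -60 0 0 0 1;0 0 -60 0 0 0 1;0 0 0 0 0 0 1"

```text
time: 29.12
tool_pos: [0.5774, 0.0019, 0.2355]
ee_rot: [-3.14, -0.005, -2.925]
wrist_force: [1.0, -0.2, -0.4]
width: 0.0943
```

```bash
python3 - <<'E'
from h import *
s=snapshot("wrist");save(s,"w9",k=1.5)
a=snapshot("scene")
cv2.imwrite("pics/c9.png",np.hstack([cv2.resize(a["img"][205:275,195:295],(560,392)),cv2.resize(a["img"][130:230,340:440],(392,392),interpolation=2)][:1]))
print(robot.get_obs()["tool_pos"])
for q in("tall_board_top","tall_board","rest"):
  for c in(a,s): print(q,[(round(r["conf"],2),np.round(np.array(r["centre"])*[512,384],1).tolist()) for r in models.tip_of(q,c)][:3])
E
```

```text
[0.57485749 0.0020595  0.22890862]
tall_board_top [(0.89, [377.3, 151.9])]
tall_board_top []
tall_board [(0.58, [358.6, 207.6])]
tall_board []
rest [(0.97, [117.7, 216.6]), (0.37, [260.3, 288.0]), (0.29, [364.2, 268.0])]
rest [(0.67, [70.1, 55.7])]
```

View pics/w9.png

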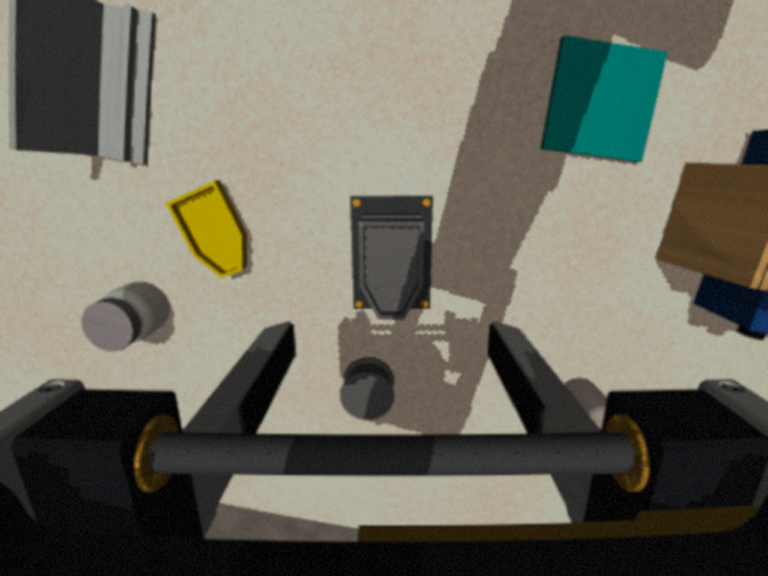

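View pics/c9.png

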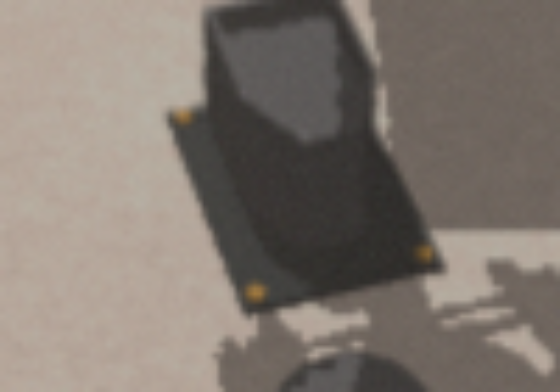

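```bash
python3 - <<'E'
from h import *
goto(.46,.32,.30,np.pi)
E
```

```text
tool shift mm [ 44.4 335.1 -71.8] rotvec deg [ 0.1 -1.2 12.4] min rows 5.8
```

>>> arm_command:
  commands: "5 0 -50 0 0 6 1;8 56 -4 0 -1 6 1;8 56 -4 0 0 0 1;8 56 -4 0 0 0 1;8 56 -4 0 0 0 1;8 56 -4 0 0 0 1;8 56 -4 0 0 0 1;0 0 0 0 0 0 1"

```text
time: 30.52
tool_pos: [0.5134, 0.3446, 0.2926]
ee_rot: [-3.14, -0.02, 3.137]
wrist_force: [0.5, -0.2, -0.4]
width: 0.0943
```

```bash
python3 - <<'E'
from h import *
goto(.46,.32,.30,np.pi)
s=snapshot("wrist");save(s,"w10",(120,20,440,270),2.4)
for q in("tall_board_top","tall_board","short_board1","power_unit"):
  print(q,[(round(r["conf"],2),np.round(np.array(r["centre"])*[512,384],1).tolist()) for r in models.tip_of(q,s)][:4])
E
```

```text
tool shift mm [ 53.4 -24.9  -6.3] rotvec deg [-0.1 -1.1 -0.3] min rows 1.0
tall_board_top []
tall_board [(0.68, [252.4, 137.7])]
short_board1 [(0.87, [199.8, 87.2]), (0.66, [74.9, 205.1]), (0.6, [237.8, 139.3])]
power_unit [(0.88, [269.4, 130.7])]
```

View pics/w10.png

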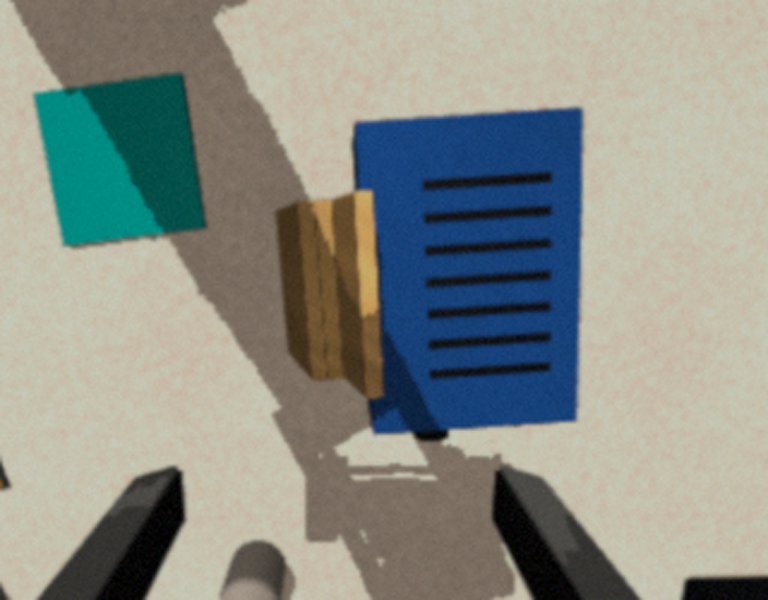

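```bash
cat > pts.py <<'E'
from h import *
s=snapshot("wrist")
f=lambda u,v,z:atz(s,(120+u/2.4,20+v/2.4),z)
A,B,A2,B2=f(355,193,.1635),f(365,397,.1635),f(373,190,.1614),f(383,397,.1614)
print("top corners",[p.round(4).tolist() for p in(A,B,A2,B2)],"len",np.linalg.norm(A-B),np.linalg.norm(A2-B2),"ctr",((A+B+A2+B2)/4).round(4))
for p,q in((A,B),(A2,B2)): d=q-p; print("edge angle from +x",np.arctan2(d[1],d[0]))
C,D,E,F=f(355,124,.09),f(373,433,.09),f(582,108,.09),f(576,420,.09)
print("unit",[p[:2].round(3).tolist() for p in(C,D,E,F)],np.arctan2((D-C)[1],(D-C)[0]),np.arctan2((F-E)[1],(F-E)[0]),np.arctan2((E-C)[1],(E-C)[0]),np.arctan2((F-D)[1],(F-D)[0]))
a=snapshot("scene");print(proj(a,[(A+B+A2+B2)/4,A,B]).round(1).tolist())
E
python3 pts.py
```

```text
top corners [[0.4207, 0.3496, 0.1635], [0.5288, 0.3545, 0.1635], [0.4192, 0.3589, 0.1614], [0.5295, 0.3646, 0.1614]] len 0.10825696092849453 0.11044846353219238 ctr [0.4746 0.3569 0.1624]
edge angle from +x 0.045527149901676424
edge angle from +x 0.0516490833911891
unit [[0.376, 0.351], [0.573, 0.363], [0.368, 0.49], [0.566, 0.501]] 0.05654281466968056 0.05807687112393771 1.6328895282139841 1.625809344630771
[[380.3, 153.6], [371.1, 142.5], [386.7, 165.2]]
```

```bash
cat >> h.py <<'E'
def frame(g,lean):
    """tool rotation: x=-(cos g,sin g), board up axis leans `lean` along (-sin g,cos g)"""
    ex=np.array([np.cos(g),np.sin(g),0]); n=np.array([-np.sin(g),np.cos(g),0])
    bz=np.cos(lean)*np.array([0,0,1])+np.sin(lean)*n
    return Ro.from_matrix(np.c_[-ex,np.cross(bz,ex),-bz]),bz
G=.052; T=np.array([.4746,.3569,.1624])
def board(h): 
    R,bz=frame(G,.21); goto(*(T+bz*h),R=R)
E
python3 -c "
from h import *
board(.06)"
```

```text
tool shift mm [40.5 29.5 74.1] rotvec deg [12.  -1.4 -3.6] min rows 1.5
```

>>> arm_command:
  commands: "0 0 0 6 -1.4 -3.6 1;0 0 0 6 0 0 1;0 0 0 0 0 0 1"

```text
time: 31.25
tool_pos: [0.5171, 0.3349, 0.2959]
ee_rot: [-2.926, 0.006, -3.096]
wrist_force: [0.2, 0.3, -0.5]
width: 0.0941
```

```bash
python3 -c "
from h import *
board(.06)"
```

```text
tool shift mm [42.  51.5 65. ] rotvec deg [-0.3  0.3 -0.4] min rows 1.5
```

>>> arm_command:
  commands: "21 26 20 -0.3 0.3 -0.4 1;21 26 20 0 0 0 1;0 0 20 0 0 0 1;0 0 0 0 0 0 1"

```text
time: 31.75
tool_pos: [0.475, 0.3682, 0.2267]
ee_rot: [-2.94, 0.003, -3.099]
wrist_force: [0.9, -0.8, 0.4]
width: 0.0939
```

```bash
python3 - <<'E'
from h import *
board(.0); print(robot.get_obs()["tool_pos"])
s=snapshot("wrist")
R,bz=frame(G,.21); im=s["img"].copy()
ex=np.array([np.cos(G),np.sin(G),0]); by=np.cross(bz,ex)
for q in proj(s,[T+ex*a+by*b for a in(-.055,.055) for b in(-.005,.005)]): cv2.circle(im,tuple(int(v+.5) for v in q),1,(0,0,255),-1)
s["img"]=im; save(s,"w11",(150,70,370,290),2.7)
E
```

```text
tool shift mm [ 1.1  1.8 65.3] rotvec deg [ 0.5  0.1 -0.6] min rows 1.1
[0.47498861 0.36823111 0.22674458]
```

View pics/w11.png

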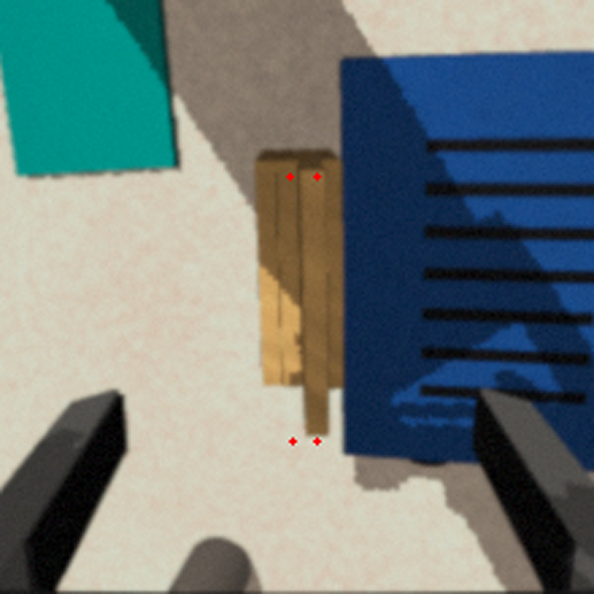

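>>> arm_command:
  commands: "3 5.5 30 0.5 0 -0.6 1;0 0 40 0 0 0 1;0 0 30 0 0 0 1;0 0 0 0 0 0 1"

```text
time: 32.3
tool_pos: [0.4788, 0.353, 0.1351]
ee_rot: [-2.943, 0.014, -3.095]
wrist_force: [0.3, 0.4, 0.7]
width: 0.0941
```

```bash
sed -i 's/^G=.052.*/G=.052; T=np.array([.4727,.3606,.1624])/' h.py; python3 -c "
from h import *
board(-.052);print(robot.get_obs()['wrist_force'])"
```

```text
tool shift mm [ 6.1  1.7 23.6] rotvec deg [ 0.7  0.7 -0.5] min rows 0.4
[0.28948807 0.36909242 0.67570694]
```

>>> arm_command:
  commands: "6 1.7 12 0.7 0.7 -0.5 1;0.3 0 12 0 0 0 1;0.3 0 2 0 0 0 1;0 0 0 0 0 0 1"

```text
time: 32.8
tool_pos: [0.4751, 0.3508, 0.1133]
ee_rot: [-2.936, 0.007, -3.089]
wrist_force: [-0.2, 0.7, -0.2]
width: 0.0941
```

```bash
python3 -c "
from h import *
board(-.052);print(robot.get_obs()['wrist_force'])"
```

```text
tool shift mm [ 1.9 -0.5  1.9] rotvec deg [ 0.3  0.4 -0.1] min rows 0.0
[-0.24719357  0.65150008 -0.23751959]
```

>>> arm_command:
  commands: "2 -0.5 2 0.3 0.4 0 0.3;0.3 0 0.8 0 0 0 0.3;0.3 0 0.8 0 0 0 0.3;0.3 0 0.8 0 0 0 0.3;0.3 0 0.8 0 0 0 0.3;0.3 0 0.8 0 0 0 0.3;0 0 0 0 0 0 0.3;0 0 0 0 0 0 0.3"

```text
time: 33.8
tool_pos: [0.4719, 0.3493, 0.1082]
ee_rot: [-2.932, 0.002, -3.091]
wrist_force: [-0.6, 0.1, 0.5]
width: 0.0283
```

```bash
python3 -c "
from h import *
board(-.052);print(robot.get_obs()['wrist_force'],robot.get_obs()['width'])"
```

```text
tool shift mm [-1.4 -0.3 -3.4] rotvec deg [ 0.   0.1 -0.1] min rows 0.1
[-0.63501002  0.09473939  0.47229573] 0.028321078771597365
```

>>> arm_command:
  commands: "-0.7 0 -2 0 0 0 0;0 0 0 0 0 0 0;0 0 0 0 0 0 0;0 0 0 0 0 0 0;0 0 0 0 0 0 0"

```text
time: 34.42
tool_pos: [0.4727, 0.3494, 0.1104]
ee_rot: [-2.931, 0.002, -3.091]
wrist_force: [-0.8, -0.7, 0.9]
width: 0.01
```

```bash
python3 -c "
from h import *
board(.12);print(robot.get_obs()['wrist_force'],robot.get_obs()['width'],robot.get_obs()['tool_pos'])"
```

```text
tool shift mm [  -0.9   -0.  -173.2] rotvec deg [-0.   0.1 -0.1] min rows 2.9
[-0.80830229 -0.69743326  0.90748215] 0.010045276631149432 [0.47265368 0.34941774 0.11043274]
```

>>> arm_command:
  commands: "0 0 -8 0 0 0 0;0 0 -12 0 0 0 0;0 0 -12 0 0 0 0;0 0 -12 0 0 0 0;0 0 -12 0 0 0 0;0 0 0 0 0 0 0"

```text
time: 35.17
tool_pos: [0.4721, 0.3623, 0.1698]
ee_rot: [-2.932, 0.003, -3.09]
wrist_force: [0.0, -0.7, -0.8]
width: 0.0098
```

```bash
python3 -c "
from h import *
board(.12);print(robot.get_obs()['wrist_force'],robot.get_obs()['width'],robot.get_obs()['tool_pos'])"
```

```text
tool shift mm [-8.000e-01 -1.000e-01 -1.124e+02] rotvec deg [ 0.   0.1 -0.1] min rows 1.9
[ 0.01915774 -0.68823356 -0.79839226] 0.009814078199971129 [0.47207996 0.36228948 0.16983071]
```

Straight and smooth. Continue.

>>> arm_command:
  commands: "0 0 -15 0 0 0 0;0 0 -15 0 0 0 0;0 0 -15 0 0 0 0;0 0 -20 0 0 0 0;0 0 -20 0 0 0 0;0 0 -20 0 0 0 0;0 0 -20 0 0 0 0;0 0 0 0 0 0 0"

```text
time: 36.17
tool_pos: [0.4704, 0.3911, 0.3016]
ee_rot: [-2.936, 0.006, -3.09]
wrist_force: [0.3, -0.2, -1.6]
width: 0.0096
```

```bash
python3 - <<'E'
from h import *
board(.12);print(robot.get_obs()['wrist_force'],robot.get_obs()['width'],robot.get_obs()['tool_pos'])
a=snapshot("scene");b=snapshot("top")
A=cv2.resize(a["img"][110:240,300:470],(510,390),interpolation=2);B=cv2.resize(b["img"][180:270,350:425],(325,390),interpolation=2)
cv2.imwrite("pics/c12.png",np.hstack([A[:, :470],B]))
for q in("rest",):
  for c in(a,b): print(q,[(round(r["conf"],2),np.round(np.array(r["centre"])*[512,384],1).tolist(),atz(c,np.array(r["centre"])*[512,384],0).round(3).tolist()) for r in models.tip_of(q,c)][:2])
E
```

```text
tool shift mm [-0.6 -1.  22.5] rotvec deg [ 0.3  0.3 -0.1] min rows 0.4
[ 0.26913344 -0.23270078 -1.60227033] 0.00964956244213497 [0.47040435 0.39111501 0.30163118]
rest [(0.96, [121.1, 216.0], [0.473, -0.328, 0.0])]
rest [(0.78, [381.1, 232.6], [0.466, -0.318, 0.0])]
```

View pics/c12.png

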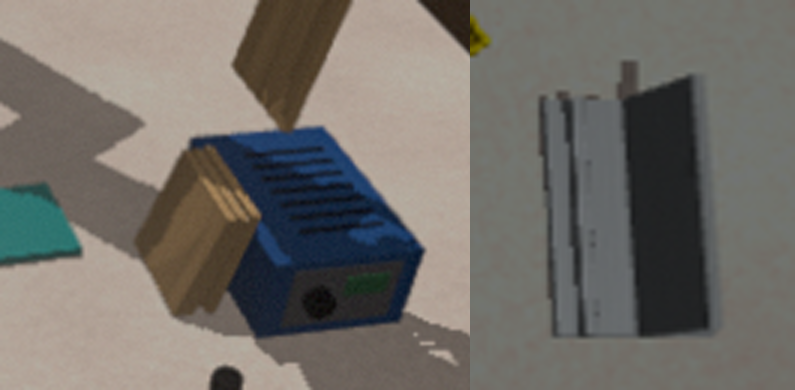

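```bash
python3 - <<'E'
from h import *
b=snapshot("top")
F=[atz(b,p,.008) for p in((385.8,203.1),(389.2,257.3))]
U=[atz(b,p,.089) for p in((401.2,198),(405.4,255.7))]
L=[atz(b,p,.008) for p in((366.8,202.4),(369.2,257.3))]
for n,X in(("foot",F),("top",U),("left",L)):
    d=X[0]-X[1]; print(n,[x.round(4).tolist() for x in X],"mid",((X[0]+X[1])/2).round(4),"len",np.linalg.norm(d).round(4),"ang",np.arctan2(d[1],d[0]).round(3))
# refine foot line by edge: dark plate vs light channel per row
g=cv2.cvtColor(b["img"],6).astype(int)
for v in range(205,257,8): print(v,g[v,364:408].tolist())
E
```

```text
foot [[0.5477, -0.3326, 0.008], [0.3989, -0.3349, 0.008]] mid [ 0.4733 -0.3338  0.008 ] len 0.1488 ang 0.015
top [[0.5466, -0.3484, 0.089], [0.3989, -0.3509, 0.089]] mid [ 0.4727 -0.3497  0.089 ] len 0.1477 ang 0.017
left [[0.5486, -0.2797, 0.008], [0.3979, -0.2807, 0.008]] mid [ 0.4732 -0.2802  0.008 ] len 0.1507 ang 0.007
205 [113, 105, 56, 86, 101, 102, 94, 58, 43, 57, 101, 99, 94, 102, 101, 101, 101, 101, 102, 103, 94, 61, 33, 34, 34, 34, 34, 34, 34, 35, 35, 35, 35, 34, 34, 34, 33, 55, 84, 92, 102, 115, 114, 114]
213 [115, 108, 65, 62, 101, 102, 101, 101, 90, 59, 106, 103, 107, 102, 101, 102, 103, 102, 102, 103, 102, 88, 34, 34, 34, 34, 34, 34, 33, 34, 34, 34, 35, 34, 35, 34, 33, 38, 71, 92, 95, 106, 114, 114]
221 [115, 113, 105, 57, 88, 102, 103, 103, 94, 43, 60, 102, 100, 96, 102, 103, 102, 103, 101, 103, 104, 95, 61, 34, 34, 35, 34, 35, 34, 34, 34, 35, 35, 35, 34, 34, 35, 34, 50, 78, 93, 100, 111, 114]
229 [113, 111, 112, 104, 65, 104, 104, 103, 97, 56, 61, 107, 104, 105, 103, 103, 103, 103, 102, 103, 104, 104, 88, 35, 34, 35, 36, 35, 34, 34, 34, 35, 36, 34, 34, 34, 35, 35, 34, 69, 94, 93, 104, 115]
237 [113, 111, 112, 102, 60, 91, 105, 105, 104, 93, 44, 66, 104, 101, 98, 104, 103, 103, 105, 103, 105, 105, 94, 61, 35, 35, 35, 34, 34, 34, 34, 35, 34, 34, 34, 34, 34, 35, 35, 41, 74, 94, 98, 109]
245 [114, 113, 114, 105, 64, 68, 106, 106, 105, 97, 57, 66, 109, 105, 105, 104, 104, 104, 105, 105, 105, 105, 106, 88, 35, 35, 35, 36, 35, 34, 33, 34, 35, 34, 34, 35, 34, 34, 35, 33, 59, 87, 94, 100]
253 [114, 113, 113, 114, 100, 65, 106, 107, 106, 105, 91, 44, 68, 105, 101, 99, 105, 105, 105, 106, 105, 106, 105, 94, 61, 34, 34, 34, 34, 34, 35, 34, 34, 34, 34, 34, 34, 34, 34, 33, 31, 72, 94, 96]
```

```bash
cat >> h.py <<'E'
GR=.015; PF=np.array([.4728,-.3193,.0094])
def rest(h,lean=-.28,L=.112):
    R,bz=frame(GR,lean); goto(*(PF+bz*L+[0,0,h]),R=R)
E
echo
```

>>> arm_command:
  commands: "0 0 -10 -9.5 0 0.7 0;0 0 0 -9.5 0 0.7 0;0 0 0 -9 0 0.7 0;0 0 0 0 0 0 0"

```text
time: 36.92
tool_pos: [0.4681, 0.3916, 0.2999]
ee_rot: [2.857, -0.012, -3.128]
wrist_force: [-0.3, 0.1, -1.1]
width: 0.0099
```

```bash
python3 -c "
from h import *
print(robot.get_obs()['width'],robot.get_obs()['tool_pos'],robot.get_obs()['joint_positions']);rest(.18)"
```

```text
0.009882674348056363 [0.4680693  0.39158538 0.29987621] [ 0.43754039  0.09854911  1.1403683   0.27013464  1.78532588 -1.0713549 ]
tool shift mm [   4.6 -712.7 -205.7] rotvec deg [ 0.3 -0.6 -0.3] min rows 12.4
```

>>> arm_command:
  commands: "0 -55 -16 0.3 -0.6 -0.3 0;0 -55 -16 0 0 0 0;0 -55 -16 0 0 0 0;0 -55 -16 0 0 0 0;0 -55 -16 0 0 0 0;0 -55 -16 0 0 0 0;0 -55 -16 0 0 0 0;0 -55 -16 0 0 0 0;0 -55 -16 0 0 0 0;0 -55 -16 0 0 0 0;0 -55 -16 0 0 0 0;0 0 0 0 0 0 0"

```text
time: 38.42
tool_pos: [0.4882, -0.2528, 0.3036]
ee_rot: [2.879, -0.013, -3.106]
wrist_force: [-0.2, -0.2, -1.3]
width: 0.0096
```

```bash
python3 -c "
from h import *
print(robot.get_obs()['width'],robot.get_obs()['tool_pos'],robot.get_obs()['joint_positions']);rest(.10)
s=snapshot('wrist');save(s,'w13',k=1.5);np.save('w13.npy',s,allow_pickle=True)
print([(r['conf'],np.array(r['centre'])*[512,384]) for r in models.tip_of('rest',s)][:2],proj(s,[[.473,-.3313,0]]))"
```

```text
0.009636722185443827 [ 0.4882244  -0.25277379  0.30362376] [-0.70955431  0.2317407   0.97572758  0.21441418  2.11369986 -2.2194851 ]
tool shift mm [  17.2 -116.1   58.7] rotvec deg [-1.  -1.1  0.9] min rows 2.2
[(0.96, array([176.0768, 151.6032]))] [[176.04563261 148.72834662]]
```

>>> arm_command:
  commands: "9 -50 10 -1 -1.1 0.9 0;9 -50 10 0 0 0 0;0 -10 10 0 0 0 0;0 0 0 0 0 0 0"

```text
time: 39.02
tool_pos: [0.4774, -0.3423, 0.2498]
ee_rot: [2.865, 0.008, -3.109]
wrist_force: [-0.2, 0.3, -1.2]
width: 0.01
```

```bash
python3 -c "
from h import *
rest(.04)"
```

```text
tool shift mm [  5.2 -32.9  87. ] rotvec deg [-0.2  0.2  1.1] min rows 1.6
```

>>> arm_command:
  commands: "2.5 -16 30 0 0.2 1.1 0;2.5 -16 30 0 0 0 0;0 0 20 0 0 0 0;0 0 0 0 0 0 0"

```text
time: 39.52
tool_pos: [0.478, -0.3447, 0.17]
ee_rot: [2.872, 0.007, -3.115]
wrist_force: [0.3, 0.0, -1.5]
width: 0.0096
```

```bash
python3 -c "
from h import *
rest(.015)"
```

```text
tool shift mm [  5.1 -15.3  35.1] rotvec deg [-0.6  0.2  0.7] min rows 0.6
```

>>> arm_command:
  commands: "5.3 -13 6 -0.6 0.2 0.7 0;0 -3 14 0 0 0 0;0 0 0 0 0 0 0"

```text
time: 39.9
tool_pos: [0.4746, -0.3553, 0.1491]
ee_rot: [2.866, 0.005, -3.124]
wrist_force: [0.0, 0.3, -1.3]
width: 0.0097
```

```bash
python3 -c "
from h import *
rest(.010);s=snapshot('wrist');a=snapshot('scene');b=snapshot('top')
for q in('rest','tall_board'):
  for c in(s,a,b): print(q,[(round(r['conf'],2),(np.array(r['centre'])*[512,384]).round(1).tolist(),atz(c,np.array(r['centre'])*[512,384],0).round(4).tolist()) for r in models.tip_of(q,c)][:1])"
```

```text
tool shift mm [ 1.4 -1.1 22.6] rotvec deg [-0.3  0.2  0.2] min rows 0.4
rest [(0.91, [245.9, 171.4], [0.4757, -0.3341, 0.0])]
rest [(0.9, [117.2, 217.3], [0.4776, -0.3377, 0.0])]
rest [(0.7, [385.1, 229.2], [0.4759, -0.3297, 0.0])]
tall_board []
tall_board [(0.97, [118.8, 206.7], [0.4331, -0.3405, 0.0])]
tall_board [(0.66, [390.4, 228.9], [0.477, -0.3445, 0.0])]
```

>>> arm_command:
  commands: "0.5 -1 12 -0.3 0.2 0.2 0;0 -1 8 0 0 0 0;0 0 0 0 0 0 0"

```text
time: 40.72
tool_pos: [0.4744, -0.3517, 0.1287]
ee_rot: [2.862, 0.001, -3.126]
wrist_force: [0.6, 0.3, -1.6]
width: 0.0098
```

```bash
python3 -c "
from h import *
rest(.0)"
```

```text
tool shift mm [ 1.1 -1.8 11.6] rotvec deg [-0.  0.  0.] min rows 0.2
```

>>> arm_command:
  commands: "0 -1.5 5 0 0 0 0;0 -0.8 3 0 0 0 0;0 -0.6 2 0 0 0 0"

```text
time: 41.1
tool_pos: [0.4745, -0.3506, 0.1183]
ee_rot: [2.86, 0.001, -3.126]
wrist_force: [0.6, 1.6, 0.6]
width: 0.0099
```

>>> arm_command:
  commands: "0 -0.6 2 0 0 0 0;0 0 0 0 0 0 0"

```text
time: 41.35
tool_pos: [0.4748, -0.3502, 0.117]
ee_rot: [2.859, 0.002, -3.125]
wrist_force: [-1.7, 1.1, -0.4]
width: 0.0096
```

```bash
python3 -c "
from h import *
rest(.0)"
```

```text
tool shift mm [ 1.5  0.  -0.1] rotvec deg [0.1 0.1 0.1] min rows 0.0
```

>>> arm_command:
  commands: "0 -0.4 1.5 0 0 0 0;0 -0.3 1 0 0 0 0"

```text
time: 41.6
tool_pos: [0.475, -0.3503, 0.1168]
ee_rot: [2.86, 0.004, -3.125]
wrist_force: [-1.1, 2.1, 5.2]
width: 0.0101
```

```bash
python3 - <<'E'
from h import *
print(robot.get_obs()["wrist_force"])
a=snapshot("scene");save(a,"s14",(60,110,190,250),5)
R,bz=frame(GR,-.28)
print(proj(a,[[.473,-.3313,.008],PF,PF+bz*.165,[.4728,-.2993,.020]]).round(1))
E
```

```text
[-1.07034982  2.06878932  5.20900412]
[[119.3 213.8]
 [123.7 213.1]
 [ 93.2 165. ]
 [130.6 209.7]]
```

>>> arm_command:
  commands: "0 0 -0.5 0 0 0 0.15;0 0 0 0 0 0 0.2;0 0 0 0 0 0 0.35;0 0 0 0 0 0 0.5;0 0 0 0 0 0 0.5;0 0 0 0 0 0 0.5"

```text
time: 42.4
tool_pos: [0.4749, -0.3522, 0.1151]
ee_rot: [2.863, 0.003, -3.126]
wrist_force: [-0.1, 0.3, -0.1]
width: 0.0467
```

```bash
python3 - <<'E'
from h import *
print(robot.get_obs()["wrist_force"],robot.get_obs()["width"])
a=snapshot("scene");save(a,"s15",(70,120,180,240),5)
b=snapshot("top")
for c in(a,b):
  for q in("tall_board_top","tall_board"): print(q,[(round(r['conf'],2),(np.array(r['centre'])*[512,384]).round(1).tolist(),atz(c,np.array(r['centre'])*[512,384],.16).round(3).tolist()) for r in models.tip_of(q,c)][:2])
E
```

```text
[-0.12678314  0.32775661 -0.10290495] 0.04665826396405414
tall_board_top [(0.62, [91.6, 165.0], [0.461, -0.373, 0.16])]
tall_board [(0.67, [124.9, 213.7], [0.654, -0.262, 0.16]), (0.45, [119.8, 219.6], [0.673, -0.27, 0.16])]
tall_board_top [(0.55, [363.0, 146.8], [0.66, -0.236, 0.16])]
tall_board [(0.6, [381.6, 230.5], [0.452, -0.273, 0.16])]
```

>>> arm_command:
  commands: "0 0 -20 0 0 0 0.5;0 0 -30 0 0 0 0.5;0 0 -40 0 0 0 0.5;0 0 -40 0 0 0 0.5;0 0 -30 0 0 0 0.5;0 30 0 0 0 0 0.5;0 50 0 0 0 0 0.5;0 50 0 0 0 0 0.5;0 50 0 0 0 0 0.5;0 0 0 0 0 0 0.5"

```text
time: 43.95
tool_pos: [0.4723, -0.2205, 0.3239]
ee_rot: [2.861, 0.003, -3.128]
wrist_force: [0.4, -0.6, 0.1]
width: 0.047
```

```bash
python3 - <<'E'
from h import *
print(robot.get_obs()["time"],robot.get_obs()["tool_pos"])
a=snapshot("scene");b=snapshot("top")
rs=lambda s,x0,y0,x1,y1,w,h:cv2.resize(s["img"][y0:y1,x0:x1],(w,h),interpolation=2)
L=rs(a,70,125,170,245,380,456)
R1=np.vstack([rs(b,340,170,430,270,206,228),rs(b,110,160,215,276,206,228)])
R2=np.vstack([rs(a,190,190,290,290,206,228),rs(a,325,130,425,240,206,228)])
cv2.imwrite("pics/fin.png",np.hstack([L,R1,R2]))
for c in(a,b):
  for q in("tall_board_top","tall_board","tray1"): print(q,[(round(r['conf'],2),(np.array(r['centre'])*[512,384]).round(1).tolist(),atz(c,np.array(r['centre'])*[512,384],.16).round(3).tolist()) for r in models.tip_of(q,c)][:3])
E
```

```text
43.95 [ 0.47228735 -0.22048725  0.32393177]
tall_board_top [(0.82, [90.9, 168.1], [0.475, -0.372, 0.16])]
tall_board [(0.73, [123.1, 215.4], [0.66, -0.265, 0.16]), (0.51, [127.8, 286.3], [0.852, -0.229, 0.16])]
tray1 [(0.95, [247.9, 224.5], [0.71, -0.005, 0.16]), (0.7, [169.7, 245.9], [0.758, -0.161, 0.16]), (0.6, [248.7, 234.5], [0.74, -0.006, 0.16])]
tall_board_top [(0.71, [418.2, 222.8], [0.473, -0.361, 0.16])]
tall_board [(0.65, [383.2, 231.6], [0.45, -0.276, 0.16])]
tray1 [(0.74, [266.2, 132.0], [0.693, 0.005, 0.16]), (0.62, [331.6, 183.3], [0.565, -0.156, 0.16]), (0.61, [261.5, 182.7], [0.563, 0.015, 0.16])]
```

View pics/fin.png

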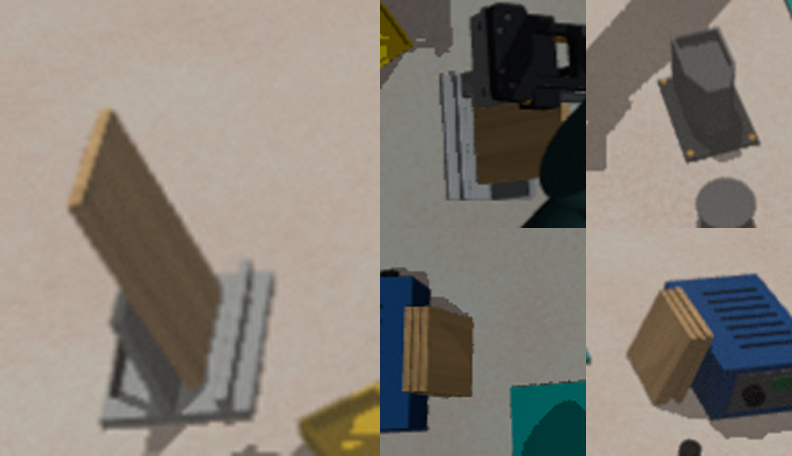

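```bash
python3 -c "
from bench import robot
print(robot.close_job())"
```

```text
the job is handed in; nothing more can be done
None
```

I finished the job and handed it in at about 44 s of the 210 s limit; no verdict comes back.

**Trays:** Only three grey trays were on the bench. I turned each to match the spout and put all three on the screwed-down tray. Each one went past rim height with no resistance to its expected seated height, to about 1 mm. The last scene view shows a level, aligned stack. None looked knocked out of place.

**Tall board:** It stood third from the front, with one short board behind it. I drew it straight up along its lean, and the three short boards are still leaning on the power unit. It now stands in the panel rest:
- **Foot:** it touched down at base-plate height, about 12 mm in front of the back plate by my placement (mid-channel is 14 mm). It is near centre along the channel.
- **Upper part:** it rests on the back plate.

**What failed or disagreed:**
- My first two tries at gripping the first tray closed above it. The fingertips really end about 22 mm short of the reported tool point. No tray moved, and I corrected for this in all later grips.
- The cameras disagreed by 2 to 3 mm on the base tray position and up to about 4 mm on the board and the rest. I adjusted from close views.
- The last readings for the board's foot and top were within about 3 pixels of prediction in the scene camera. Its foot was not cleanly visible in the top camera, so that reading checks nothing.

I left the bottle, reel, jar, yellow tray and turquoise board alone.

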